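Put the check weight back in its slide-lid case

ROBOT

A 6-joint arm with a two-finger parallel gripper is mounted at the origin on a cart in front of the work surface, level with it; the furniture and walls round the work are solid. World frame = base frame: x ahead of the robot, y to its left, z up, the work surface at z = 0. Lengths are in m, angles in rad, forces in N, time in s.
With the tool pointing down it reaches from about 0.425 to 1.125 m from the base axis. Payload 14.9 kg.
Tool frame: the origin (TCP) lies midway between the tips of the shut fingers; the grasp point (between the pads) lies 19 mm behind it (r.tcp_to_grasp is the distance from the TCP to the grasp point, in m); z points along the fingers, x is the direction in which the jaws open and shut, and the axes are right-handed (so a half turn about z gives the same grasp; the last joint's range is limited). The gripper opens to 91 mm and grips with 3 to 60 N. Pads are 32 mm wide; open, the fingers measure 118 mm over their backs; the gripper's body (76 mm by 178 mm) begins 60 mm behind the grasp point.
Start: joints at [-1.273, 0.379, 1.734, -0, 1.028, -0.033], TCP at [0.227, -0.662, 0.214] pointing down, gripper open.
Joint ranges: [-2.77, 2.77], [-0.74, 2.19], [0, 2.66], [-1.06, 4.2], [0.31, 2.87], [-3.08, 3.08]. Speed limits (rad/s): [1.89, 1.89, 2.39, 3.14, 3.14, 3.14].

INTERFACE

Orientations are given as a rotation vector (axis times angle).
In Python, from rig import r, camera, camera_model, order gives the robot as it stands. The module is installed in compiled form; this text tells all that it offers.
- The arm moves only by the tool jog_arm, never from a script. Its argument "steps" is a list of rows, each a list of 3 entries, a list of its own where there are three numbers: the turn, a rotation vector about the tool's x, y, z as a fraction of full scale, then the shift along the tool's x, y, z as a fraction of full scale, then the closure, from -1 (fully open) to 1 (shut). A call has 1 to 5 rows; each row shifts and turns the pose as measured when the row begins, along the tool's axes as they then stand; what a row does not reach is not made up. Full scale, the value 1, is 80 cm for a shift and 2 pi rad for a turn. A row lasts 1/12 s, in which the tool goes at most 41.7 mm and 7.16 degrees, less where a joint would pass 70% of its speed; a pose out of reach is approached as far as the arm can. A call with a number of a shift or a turn outside -1 to 1 is refused whole. A call with a gripper value outside its range is refused whole. The fingers move at their own pace and stop on an object; the grip force is fixed at half the most. Time passes only in rows, so rows that do not move let the fingers close. It gives the time, the measured TCP pose, the force and the opening at its end, in the units of the state.
- r.get_state(): the state, without advancing time (a new reading comes with each control period).
- camera(name): name is "scene" or "top"; returns the picture (384x512x3 uint8, red, green, blue); there is no depth.
- camera_model(name): a dict with "fx", "fy", "cx", "cy" (pixels), "rvec" (rotation vector, rad) and "tvec" (3), from world to camera coordinates, as OpenCV has them. Camera axes: x right, y down, z forward; pixel columns grow to the right and rows downward; lengths in m; the calibration is good to about 2 mm. A picture is of the moment at which its call begins. camera_model takes no time and is no camera call.
- order.job_done(): hands the job in, once; it reports no verdict.
The state is a dict: "clock": time; "joint_pos": joint angles; "dq": joint speeds; "joint_efforts": joint torques, N m; "tcp_pos": TCP position; "tool_rot": TCP orientation; "contact_force": force on the tool from outside, world axes, zero at the start; "moment": the same for the moment, N m; "grip_width": finger opening in m.
Only numpy, scipy, OpenCV 4.12 (cv2) and the standard library are available. Lean on these libraries where they do the work, as an engineer would, in place of code of your own. Each camera call takes 0.05 s, during which the arm holds its last target.

TASK

The 500 g check weight next to the balance goes back in its wooden case. Press with the fingertips on the ribbed patch of the case's thin sheet lid and slide the lid open, set the weight down gently and upright in its round pocket, then slide the lid shut again until it is fully home and held by its catch. The sheet is warped and cracks if it is leaned on, so feel for it and press only as hard as it takes to make it follow; leave the other things on the bench where they are.

Things in the scene. Friction and masses are not known exactly. Their poses are not given: they have to be found in the camera images.
- case: Wooden slide-lid case, 230 x 122 x 87 mm high, on non-slip feet (never moves). Origin: centre of its underside; x: long axis, y: width, z: up. The lid opens towards -x, over the low end wall there. Metal strips (tops 87 mm above the origin) overhang the lid's long edges by 6 mm, leaving 88 mm free between them, and its +x end by 5 mm, so no edge of the shut lid can be got at.
- stop (a point): Point on the stop wall that ends the grooves at the +x end, 105 mm from the case's centre, at the height of the lid's underside (80 mm); axes along the case's. In the grooves the lid has about 1.5 mm of play upwards and to each side, and foam seals under its edges give 1 mm under a press. Two sprung rollers hold the shut lid by notches in its edges, stiff to leave, and click in again when it is shut.
- lid: The lid: loose grey plastic sheet, 219 (x) x 100 x 3 mm, 85 g, axes along the case's. Origin: centre of the underside of its flat edges. It is warped: its middle stands 0 to 6 mm higher than its edges, differently each time, and this does not show in its pose. Shut: 5 mm from the case's centre towards -x, its end less than 1 mm off the stop. It must stay in its grooves (opened less than 150 mm).
- patch (a point): Centre of the ribbed fingertip patch (26 x 26 mm, printed, not raised) in the lid's middle, 75 mm from its centre towards +x; its height is that of the top of the lid's edges, and the warped sheet stands 0 to 6 mm above it. Pressed here with about 15 to 18 N the lid follows the fingertips; with less than about 13 N they slip; over 25 N cracks it. Sliding it about 110 mm makes room for weight and fingers.
- weight_mid (a point): Centre, half-way up, of the check weight: plain steel cylinder with a knob on top, 500 g, 64 mm high in all; the cylinder is 38 mm in diameter and 44 mm high, above it a neck and a knob 24 mm in diameter. It stands upright on the bench, 32 mm below this point. z: its axis.
- weight: The same check weight; origin: centre of its underside.
- pocket (a point): Centre of the floor of the round pocket, 46 mm from the case's centre towards +x, 8 mm above its underside; axes along the case's. 42 mm in diameter (2 mm round the weight), 18 mm deep in a black inlay, chamfered. Seated, the weight passes under the lid; elsewhere it blocks the lid. With the lid 110 mm open the gap above is 105 mm (x) by 88 mm: spread the fingers along x.
- weigh_bottle: Bystander: low glass weighing bottle with a knobbed lid, 42 mm in diameter, 58 mm high. Origin: centre of its underside.
- tweezers: Bystander: steel tweezers lying flat, 128 x 14 x 9 mm. Origin: centre of the underside.
- boat: Bystander: square white weighing boat, 62 x 62 x 16 mm. Origin: centre of its underside.
Things that resemble listed ones, but are neither listed nor needed, are in the scene too. Of the things that look like the lid, the smaller one is meant.

How it is judged:
On the way, in this order (a step that is already met when the one before it is completed fails the run):
1. the lid has been slid open (more than 60 mm) (x of lid in the frame of case below -0.065 m), for 0.2 s.
2. the weight stands seated in its pocket (horizontal distance between weight_mid and pocket below 0.005 m and z of weight_mid in the frame of pocket below 0.036 m and angle between weight_mid's own z axis and vertical below 0.08 rad and linear speed of weight below 0.02 m/s), for 0.2 s.
At the end, for the whole second after the job is handed in: The weight stands upright on the floor of its pocket (within 5 mm of the pocket's centre, 4 mm of the floor and 0.08 rad of upright) and the lid lies flat in its grooves, shut to within 3 mm of its home position and at rest (horizontal distance between weight_mid and pocket below 0.005 m and z of weight_mid in the frame of pocket below 0.036 m and angle between weight_mid's own z axis and vertical below 0.08 rad and x of lid in the frame of case above -0.008 m and z of lid in the frame of case between 0.078 and 0.083 m and angle between lid's own z axis and vertical below 0.03 rad and linear speed of lid below 0.01 m/s); the robot touches nothing.
It fails at once if the lid is pressed or pushed with more than 25 N (contact force between any of the fingers, the arm and lid above 25 N).
It fails at once if the lid comes out of its grooves (opened 150 mm or more) (x of lid in the frame of case below -0.155 m).
It fails at once if the weight is dropped into the case or strikes it hard (more than 60 N) (contact force between weight and case above 60 N).
It fails at once if the weight is knocked over (angle between weight_mid's own z axis and vertical above 0.6 rad).
It fails at once if a bystander is moved by more than 20 mm (distance of any of weigh_bottle, tweezers, boat from where it was at the start of the episode above 0.02 m).
It also fails if it takes over 72 s, if anything falls off the work surface, if the arm or the gripper's body presses on something with over 40 N, if the wrist force passes 120 N, or if a joint passes its speed limit or range.

## Working session

There is one attempt and no reset: what is moved stays moved. The work goes in short steps, Python scripts to look and compute and a tool call to move; the robot and the scene stay as the last step left them, time stands still between calls to the robot, and variables do not carry over. Pictures are saved under pics/ and viewed, and the job is handed in when it is done.

Besides the shell and the picture viewer there is one more tool, called after "Request:" by a JSON object that holds its "name" and its "arguments", one argument or row to a line. jog_arm: Moves the arm, as the interface text tells. Its arguments: {"type":"object","properties":{"steps":{"type":"array","items":{"type":"array"}}},"required":["steps"]}

```bash
mkdir -p pics; ls; python3 - <<'E'
from rig import r,camera,camera_model
import cv2,json
s=r.get_state();print({k:(v.tolist() if hasattr(v,'tolist') else v) for k,v in s.items()})
print(r.tcp_to_grasp)
for n in("scene","top"):
    cv2.imwrite(f"pics/{n}0.png",camera(n)[:,:,::-1]);print(camera_model(n))
E
```

```text
pics
{'clock': 0.0, 'joint_pos': [-1.2732773166306774, 0.37941211833960975, 1.7347914647939986, -3.3561407837238652e-06, 1.0285127337547413, -0.033319391669952986], 'dq': [0.000793493736939763, 0.000516434597597479, -0.0008530115937915209, 0.0011016636302317551, -0.00024077056095559476, 0.0010169909177588888], 'joint_efforts': [-0.0021630518313031644, -76.37346982955933, -43.43667268753052, 0.06488068727776408, 0.042388346046209335, -7.961760275065899e-05], 'tcp_pos': [0.22724651241204324, -0.661655075608676, 0.2132804821819255], 'tool_rot': [-2.5563602999938153, 1.824924109312209, 0.001404033137596561], 'contact_force': [0.544747052414261, -0.3152858052890788, -0.4586760715156264], 'moment': [0.02181622642990061, 0.0005339650393200917, -0.015521076182108566], 'grip_width': 0.0913837414438149}
0.0188
{'fx': 438.173533316363, 'fy': 438.173533316363, 'cx': 245.91889739611898, 'cy': 180.80014426173648, 'rvec': array([ 0.98355058, -2.33491407,  1.20908778]), 'tvec': array([0.32049154, 0.33863624, 0.93459472])}
{'fx': 373.6806193226185, 'fy': 373.6806193226185, 'cx': 255.99245050832064, 'cy': 190.04685406103334, 'rvec': array([ 2.1334229 , -2.11965205,  0.16813593]), 'tvec': array([-0.07346014,  0.5679333 ,  1.18165179])}
```

View pics/scene0.png

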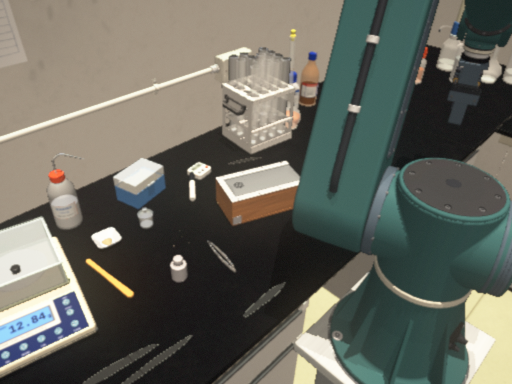

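View pics/top0.png

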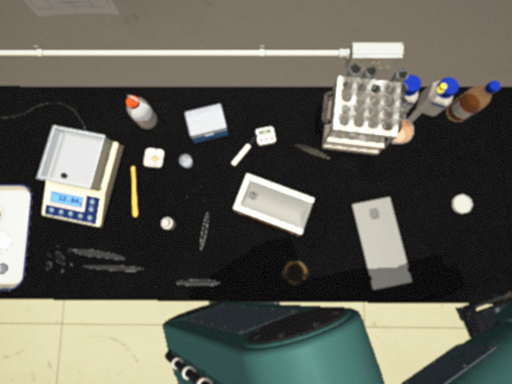

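```bash
python3 - <<'E'
import cv2
t=cv2.imread("pics/top0.png");s=cv2.imread("pics/scene0.png")
cv2.imwrite("pics/c1.png",cv2.resize(t[150:270,140:340],None,fx=4,fy=4,interpolation=cv2.INTER_CUBIC))
cv2.imwrite("pics/c2.png",cv2.resize(s[150:300,80:310],None,fx=3.4,fy=3.4,interpolation=cv2.INTER_CUBIC))
E
```

```text
(no output)
```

View pics/c1.png

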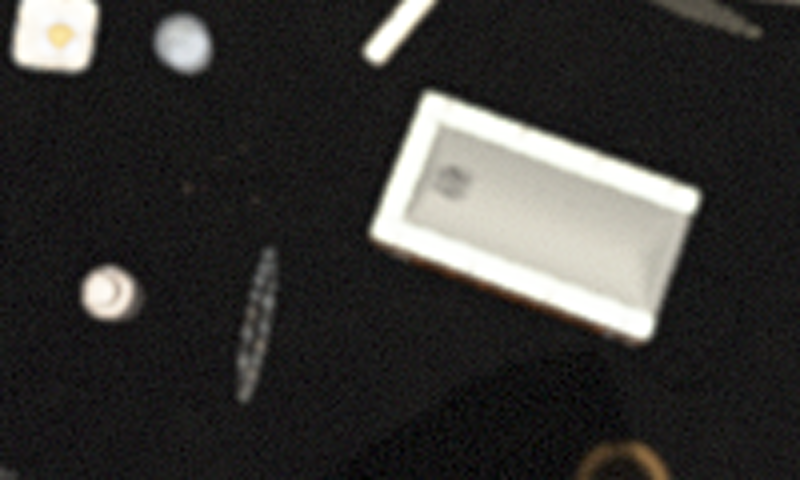

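View pics/c2.png

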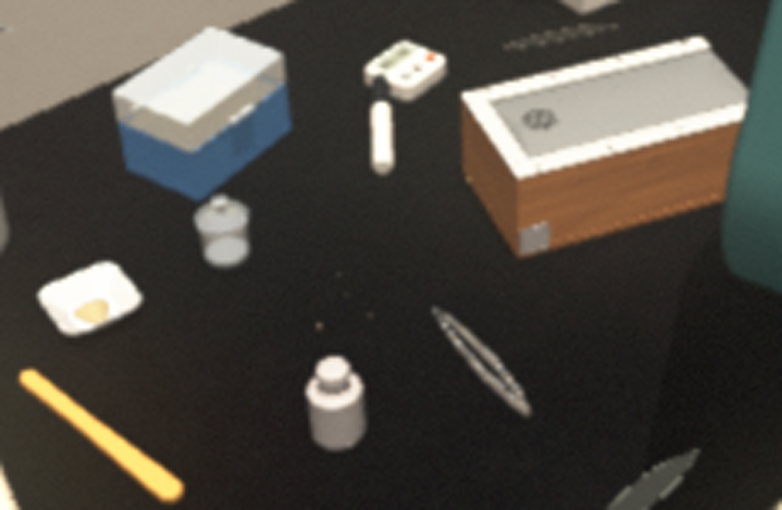

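```bash
cat > h.py <<'E'
import numpy as np,cv2
from rig import r,camera,camera_model
def ray(n,u,v):
    m=camera_model(n);R,_=cv2.Rodrigues(np.array(m['rvec']));t=np.array(m['tvec'])
    d=R.T@np.array([(u-m['cx'])/m['fx'],(v-m['cy'])/m['fy'],1]);return -R.T@t,d
def pl(n,u,v,z):
    c,d=ray(n,u,v);return c+d*(z-c[2])/d[2]
def px(n,p):
    m=camera_model(n);R,_=cv2.Rodrigues(np.array(m['rvec']));q=R@np.array(p)+np.array(m['tvec'])
    return np.array([m['fx']*q[0]/q[2]+m['cx'],m['fy']*q[1]/q[2]+m['cy']])
def two(a,b):
    (c1,d1),(c2,d2)=ray("scene",*a),ray("top",*b)
    s=np.linalg.lstsq(np.c_[d1,-d2],c2-c1,rcond=None)[0]
    p,q=c1+s[0]*d1,c2+s[1]*d2;return (p+q)/2,np.linalg.norm(p-q)
def tool():
    s=r.get_state();return np.array(s['tcp_pos']),cv2.Rodrigues(np.array(s['tool_rot']))[0]
E
python3 - <<'E'
from h import *
t=cv2.imread("pics/top0.png")
hsv=cv2.cvtColor(t,cv2.COLOR_BGR2HSV)
m=((hsv[:,:,1]<60)&(hsv[:,:,2]>90)).astype(np.uint8)
cs,_=cv2.findContours(m,cv2.RETR_EXTERNAL,cv2.CHAIN_APPROX_NONE)
for c in cs:
    if cv2.pointPolygonTest(c,(274,205),False)>=0:
        P=np.array([pl("top",u,v,0.087)[:2] for u,v in c[:,0]])
        rc=cv2.minAreaRect(np.float32(P));print(rc);print(cv2.boxPoints(rc))
    x,y,w,h=cv2.boundingRect(c)
    if cv2.contourArea(c)>60 and y>90:print(x,y,w,h,cv2.contourArea(c))
print(pl("top",253,195.5,.085))
# weight
s=cv2.imread("pics/scene0.png");hs=cv2.cvtColor(s,cv2.COLOR_BGR2HSV)
for n,im,(x0,y0,x1,y1) in(("top",t,(155,210,180,240)),("scene",s,(165,248,195,290))):
    g=cv2.cvtColor(im,cv2.COLOR_BGR2GRAY)[y0:y1,x0:x1]
    ys,xs=np.where(g>90);print(n,xs.min()+x0,xs.max()+x0,ys.min()+y0,ys.max()+y0,xs.mean()+x0,ys.mean()+y0)
p,R=tool();print(p,R)
cv2.imwrite("pics/w.png",cv2.resize(np.hstack([t[205:245,150:190],s[248:288,160:200]]),None,fx=10,fy=10,interpolation=cv2.INTER_CUBIC))
E
```

```text
181 366 14 15 77.5
278 301 193 83 6378.0
0 298 210 86 14293.5
160 216 14 14 136.0
352 196 59 94 3442.5
452 193 22 21 323.5
0 185 32 106 2690.0
((0.5197106003761292, -0.12549345195293427), (0.23930564522743225, 0.13273920118808746), 69.02925109863281)
[[ 0.41491443 -0.21346775]
 [ 0.5388614  -0.26097396]
 [ 0.6245068  -0.03751916]
 [ 0.5005598   0.00998706]]
232 172 83 64 2948.5
179 154 14 14 138.0
143 147 22 21 367.5
231 143 21 24 167.5
255 125 22 21 327.5
36 124 82 104 5905.0
184 103 43 36 1068.0
453 102 19 17 119.5
126 97 30 31 476.0
[ 0.54438059 -0.06088329  0.085     ]
top 160 173 216 229 166.67549668874173 222.80132450331126
scene 170 186 255 281 178.32967032967034 268.1263736263736
[ 0.22725732 -0.66170865  0.21335908] [[ 3.24772337e-01 -9.45792182e-01 -2.76972662e-04]
 [-9.45791718e-01 -3.24772452e-01  9.38201524e-04]
 [-9.77296757e-04 -4.27434516e-05 -9.99999522e-01]]
```

View pics/w.png

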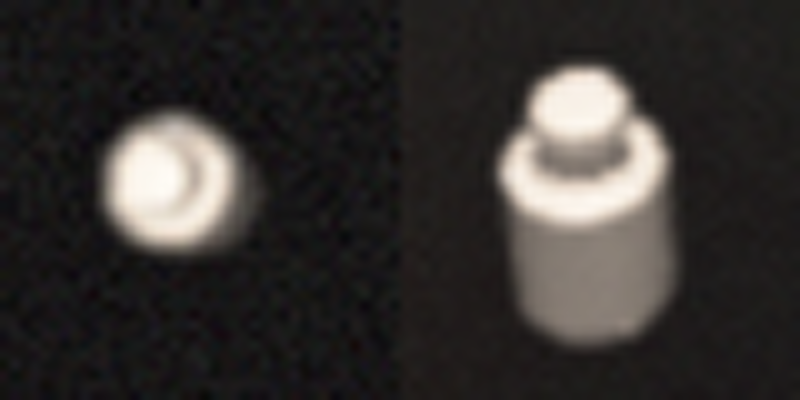

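```bash
python3 - <<'E'
from h import *
t=cv2.imread("pics/top0.png")
k=8
c=cv2.resize(t[160:250,220:330],None,fx=k,fy=k,interpolation=cv2.INTER_CUBIC)
for th in(110,140,170):
    b=c[:,:,0]
    cs,_=cv2.findContours((b>th).astype(np.uint8),cv2.RETR_EXTERNAL,cv2.CHAIN_APPROX_NONE)
    q=max(cs,key=cv2.contourArea)[:,0].astype(float)
    q=(q+.5)/k-.5+[220,160]
    P=np.array([pl("top",u,v,0.087)[:2] for u,v in q])
    rc=cv2.minAreaRect(np.float32(P));print(th,rc)
    cc=np.array(rc[0]);a=np.deg2rad(rc[2]);ex=np.array([np.cos(a),np.sin(a)]);ey=np.array([-ex[1],ex[0]])
    Q=(P-cc)@np.c_[ex,ey]
    # edge lines by robust medians
    mid=abs(Q[:,0])<70; 
    for sg in(1,-1):
        e=Q[mid&(sg*Q[:,1]>0)];print('  y edge',np.polyfit(e[:,0],e[:,1],1))
    mid=abs(Q[:,1])<45
    for sg in(1,-1):
        e=Q[mid&(sg*Q[:,0]>0.05)];print('  x edge',np.polyfit(e[:,1],e[:,0],1))
ctr=np.array([.5197,-.1255]);a=np.deg2rad(69.03)
for X,Y in((115,61),(115,-61),(-115,61),(-115,-61),(70,0)):
    p=[*(ctr+np.array([[np.cos(a),-np.sin(a)],[np.sin(a),np.cos(a)]])@np.array([X,Y])/1000),.087]
    print(X,Y,p,px("scene",p),px("top",p))
# weight: top disc of body at z=.044, knob at .064
print(pl("top",150+14.6-.0,205+18.2,.064), pl("top",150+17,205+18,.044),pl("scene",160+18.0,248+10,.064),pl("scene",160+18.4-.2,248+17,.044))
E
```

```text
110 ((0.520201563835144, -0.1254083812236786), (0.23733919858932495, 0.1300235241651535), 69.54813385009766)
  y edge [-0.00040836  0.05263818]
  y edge [ 0.00017427 -0.05284137]
  x edge [-0.00458901  0.0997739 ]
  x edge [-0.00146007 -0.09917946]Traceback (most recent call last):
  File "<stdin>", line 10, in <module>
  File "h.py", line 7, in pl
    c,d=ray(n,u,v);return c+d*(z-c[2])/d[2]
        ~~~^^^^^^^
  File "h.py", line 4, in ray
    m=camera_model(n);R,_=cv2.Rodrigues(np.array(m['rvec']));t=np.array(m['tvec'])
ValueError: time passes only in moves, steps and waits
```

```bash
sed -i 's/^def ray/_c={}\n_cm=camera_model\ndef camera_model(n):\n    if n not in _c:_c[n]=_cm(n)\n    return _c[n]\ndef ray/' h.py
cat > a.py <<'E'
from h import *
t=cv2.imread("pics/top0.png")
k=8
c=cv2.resize(t[160:250,220:330],None,fx=k,fy=k,interpolation=cv2.INTER_CUBIC)
for th in(110,140,170):
    b=c[:,:,0]
    cs,_=cv2.findContours((b>th).astype(np.uint8),cv2.RETR_EXTERNAL,cv2.CHAIN_APPROX_NONE)
    q=max(cs,key=cv2.contourArea)[:,0].astype(float)
    q=(q+.5)/k-.5+[220,160]
    P=np.array([pl("top",u,v,0.087)[:2] for u,v in q])
    rc=cv2.minAreaRect(np.float32(P));print(th,rc)
    cc=np.array(rc[0]);a=np.deg2rad(rc[2]);ex=np.array([np.cos(a),np.sin(a)]);ey=np.array([-ex[1],ex[0]])
    Q=(P-cc)@np.c_[ex,ey]
    mid=abs(Q[:,0])<.09; 
    for sg in(1,-1):
        e=Q[mid&(sg*Q[:,1]>.03)];print('  y edge',np.polyfit(e[:,0],e[:,1],1))
    mid=abs(Q[:,1])<.045
    for sg in(1,-1):
        e=Q[mid&(sg*Q[:,0]>0.05)];print('  x edge',np.polyfit(e[:,1],e[:,0],1))
ctr=np.array([.5197,-.1255]);a=np.deg2rad(69.03)
for X,Y in((115,61),(115,-61),(-115,61),(-115,-61),(70,0)):
    p=[*(ctr+np.array([[np.cos(a),-np.sin(a)],[np.sin(a),np.cos(a)]])@np.array([X,Y])/1000),.087]
    print(X,Y,p,px("scene",p),px("top",p))
print(pl("top",150+14.6-.5,205+18.2-.5,.064), pl("top",150+17-.5,205+18-.5,.044),pl("scene",160+18.0-.5,248+10-.5,.064),pl("scene",160+18.4-.5,248+17-.5,.044))
E
python3 a.py
```

```text
110 ((0.520201563835144, -0.1254083812236786), (0.23733919858932495, 0.1300235241651535), 69.54813385009766)
  y edge [0.00057918 0.06416608]
  y edge [ 0.00031667 -0.06437474]
  x edge [-0.00307565  0.11808668]
  x edge [-0.00747112 -0.11577851]
140 ((0.5202624797821045, -0.12545245885849), (0.23546425998210907, 0.12798738479614258), 69.55139923095703)
  y edge [0.0001192  0.06326396]
  y edge [ 0.00023024 -0.06330634]
  x edge [-0.00244291  0.11712987]
  x edge [-0.00754817 -0.11418689]
170 ((0.520220160484314, -0.12554018199443817), (0.23357559740543365, 0.12588101625442505), 69.53902435302734)
  y edge [5.30995800e-05 6.23348542e-02]
  y edge [ 0.00056281 -0.06232605]
  x edge [-0.00207562  0.1162774 ]
  x edge [-0.01246766 -0.1119835 ]
115 61 [np.float64(0.5038962497589987), np.float64(0.0037139368579104104), 0.087] [232.37338367 201.51925045] [232.44637977 207.9392692 ]
115 -61 [np.float64(0.6178159383822736), np.float64(-0.03994731076485136), 0.087] [216.08183115 177.04704911] [246.67324214 172.77829613]
-115 61 [np.float64(0.42158406161772655), np.float64(-0.21105268923514864), 0.087] [307.17073773 182.26471963] [300.8103809  234.59261767]
-115 -61 [np.float64(0.5355037502410014), np.float64(-0.25471393685791044), 0.087] [286.79802699 160.5243171 ] [314.156349  198.5101535]
70 0 [np.float64(0.5447515355212568), np.float64(-0.06013624423254725), 0.087] [238.88020743 185.16515673] [252.75340573 195.28562672]
[0.45773206 0.22412003 0.064     ] [0.46007293 0.22148483 0.044     ] [0.46025485 0.22244459 0.064     ] [0.45795977 0.22480118 0.044     ]
```

Confusable things: for the case, the lid in the wooden case at top px (274,204) versus the larger loose sheet at (382,242), and the blue box at (206,122). For the weight, the steel weight at (167,223) versus the weighing bottle at (186,160) and the white vial at (461,204). I choose the wooden case, with its patch at (253,195), and the knobbed steel cylinder at (167,223). Both crops confirm these. The measured patch is within 1 mm of where the case pose predicts it.

```bash
cat > plan.py <<'E'
from h import *
import sys
gx,gy,gz,gyaw,n=[float(v) for v in sys.argv[1:6]]
s=r.get_state();p,R=tool()
yaw=np.degrees(np.arctan2(R[1,0],R[0,0]))
print("t",round(s['clock'],2),"p",p.round(4),"yaw",round(yaw,2),"tilt",(R[:2,2]).round(4),"F",np.round(s['contact_force'],1),"w",round(s['grip_width'],4),"q",np.round(s['joint_pos'],2))
for i in range(int(n)):
    d=np.array([gx,gy,gz])-p; L=np.linalg.norm(d); d*=min(1,.036/max(L,1e-9))
    dy=np.clip(gyaw-yaw,-7,7)
    loc=R.T@d
    print([[0,0,round(-dy/360,4)],(loc/.8).round(4).tolist()])
    p=p+d;yaw+=dy
    R=R@cv2.Rodrigues(np.array([0,0,-np.radians(dy)]))[0]
E
python3 plan.py .5448 -.0599 .2 69.55 22
```

```text
t 0.1 p [ 0.2273 -0.6617  0.2134] yaw -71.05 tilt [-0.0003  0.0009] F [ 0.2  0.2 -1.1] w 0.0913 q [-1.27  0.38  1.73  0.    1.03 -0.03]
[[0, 0, np.float64(-0.0194)], [-0.0308, -0.0328, 0.0009]]
[[0, 0, np.float64(-0.0194)], [-0.0266, -0.0363, 0.0009]]
[[0, 0, np.float64(-0.0194)], [-0.022, -0.0393, 0.0009]]
[[0, 0, np.float64(-0.0194)], [-0.017, -0.0416, 0.0009]]
[[0, 0, np.float64(-0.0194)], [-0.0118, -0.0434, 0.0009]]
[[0, 0, np.float64(-0.0194)], [-0.0064, -0.0445, 0.0009]]
[[0, 0, np.float64(-0.0194)], [-0.001, -0.045, 0.0009]]
[[0, 0, np.float64(-0.0194)], [0.0045, -0.0448, 0.0009]]
[[0, 0, np.float64(-0.0194)], [0.0099, -0.0439, 0.0009]]
[[0, 0, np.float64(-0.0194)], [0.0152, -0.0423, 0.0009]]
[[0, 0, np.float64(-0.0194)], [0.0203, -0.0402, 0.0009]]
[[0, 0, np.float64(-0.0194)], [0.025, -0.0374, 0.0009]]
[[0, 0, np.float64(-0.0194)], [0.0294, -0.0341, 0.0009]]
[[0, 0, np.float64(-0.0194)], [0.0333, -0.0302, 0.0009]]
[[0, 0, np.float64(-0.0194)], [0.0368, -0.026, 0.0009]]
[[0, 0, np.float64(-0.0194)], [0.0396, -0.0213, 0.0009]]
[[0, 0, np.float64(-0.0194)], [0.0419, -0.0163, 0.0009]]
[[0, 0, np.float64(-0.0194)], [0.0436, -0.0111, 0.0009]]
[[0, 0, np.float64(-0.0194)], [0.0404, -0.0051, 0.0008]]
[[0, 0, np.float64(-0.0194)], [0.0, 0.0, 0.0]]
[[0, 0, np.float64(-0.0017)], [0.0, 0.0, 0.0]]
[[0, 0, np.float64(-0.0)], [0.0, 0.0, 0.0]]
```

Request:
{"name": "jog_arm", "arguments": {
  "steps": [
    [[0,0,-0.0194],[-0.0308,-0.0328,0.0009],1],
    [[0,0,-0.0194],[-0.0266,-0.0363,0.0009],1],
    [[0,0,-0.0194],[-0.022,-0.0393,0.0009],1],
    [[0,0,-0.0194],[-0.017,-0.0416,0.0009],1],
    [[0,0,-0.0194],[-0.0118,-0.0434,0.0009],1]
  ]
}}

```text
clock: 0.52
tcp_pos: [0.3098, -0.5009, 0.2077]
tool_rot: [-2.991, 0.958, 0.002]
contact_force: [1.3, -0.5, 0.4]
grip_width: 0.061
```

```bash
sed -i 's/round(-dy\/360,4)/float(round(-dy\/360,4))/' plan.py; python3 plan.py .5448 -.0599 .2 69.55 5
```

```text
t 0.52 p [ 0.3098 -0.5009  0.2077] yaw -35.52 tilt [-0.0011  0.0011] F [ 1.3 -0.5  0.4] w 0.061 q [-1.06  0.22  1.97 -0.    0.96 -0.44]
[[0, 0, -0.0194], [-0.0058, -0.0446, 0.0007]]
[[0, 0, -0.0194], [-0.0004, -0.045, 0.0007]]
[[0, 0, -0.0194], [0.0051, -0.0447, 0.0007]]
[[0, 0, -0.0194], [0.0105, -0.0437, 0.0007]]
[[0, 0, -0.0194], [0.0158, -0.0421, 0.0007]]
```

Request:
{"name": "jog_arm", "arguments": {
  "steps": [
    [[0,0,-0.0194],[-0.0058,-0.0446,0.0007],1],
    [[0,0,-0.0194],[-0.0004,-0.045,0.0007],1],
    [[0,0,-0.0194],[0.0051,-0.0447,0.0007],1],
    [[0,0,-0.0194],[0.0105,-0.0437,0.0007],1],
    [[0,0,-0.0194],[0.0158,-0.0421,0.0007],1]
  ]
}}

```text
clock: 0.93
tcp_pos: [0.3949, -0.3326, 0.2039]
tool_rot: [-3.139, -0.008, 0.003]
contact_force: [0.1, -0.6, -0.2]
grip_width: 0.0272
```

```bash
python3 plan.py .5448 -.0599 .18 69.55 10
```

```text
t 0.93 p [ 0.3949 -0.3326  0.2039] yaw 0.31 tilt [-0.0021  0.0024] F [ 0.1 -0.6 -0.2] w 0.0272 q [-0.75  0.1   2.11  0.    0.94 -0.75]
[[0, 0, -0.0194], [0.0218, -0.0392, 0.0035]]
[[0, 0, -0.0194], [0.0264, -0.0362, 0.0035]]
[[0, 0, -0.0194], [0.0307, -0.0328, 0.0035]]
[[0, 0, -0.0194], [0.0344, -0.0288, 0.0035]]
[[0, 0, -0.0194], [0.0377, -0.0244, 0.0035]]
[[0, 0, -0.0194], [0.0404, -0.0196, 0.0035]]
[[0, 0, -0.0194], [0.0424, -0.0145, 0.0035]]
[[0, 0, -0.0194], [0.0439, -0.0092, 0.0035]]
[[0, 0, -0.0194], [0.0299, -0.0026, 0.0023]]
[[0, 0, -0.0173], [0.0, 0.0, 0.0]]
```

Request:
{"name": "jog_arm", "arguments": {
  "steps": [
    [[0,0,-0.0194],[0.0218,-0.0392,0.0035],1],
    [[0,0,-0.0194],[0.0264,-0.0362,0.0035],1],
    [[0,0,-0.0194],[0.0307,-0.0328,0.0035],1],
    [[0,0,-0.0194],[0.0344,-0.0288,0.0035],1],
    [[0,0,-0.0194],[0.0377,-0.0244,0.0035],1]
  ]
}}

```text
clock: 1.35
tcp_pos: [0.4823, -0.1659, 0.1899]
tool_rot: [-2.984, -0.973, 0.001]
contact_force: [0.1, -1.0, 0.1]
grip_width: 0.0004
```

Request:
{"name": "jog_arm", "arguments": {
  "steps": [
    [[0,0,-0.0194],[0.0404,-0.0196,0.0035],1],
    [[0,0,-0.0194],[0.0424,-0.0145,0.0035],1],
    [[0,0,-0.0194],[0.0439,-0.0092,0.0035],1],
    [[0,0,-0.0194],[0.0299,-0.0026,0.0023],1],
    [[0,0,-0.0173],[0,0,0],1]
  ]
}}

```text
clock: 1.77
tcp_pos: [0.5469, -0.0377, 0.1785]
tool_rot: [-2.546, -1.835, -0.0]
contact_force: [-0.6, -0.9, 0.4]
grip_width: 0.0008
```

```bash
sed -i 's/"p",p.round(4)/"p",p.round(4),"R",R.round(4).tolist()/' plan.py; python3 plan.py .5448 -.0599 .12 69.55 5; python3 - <<'E'
from h import *
cv2.imwrite("pics/t1.png",cv2.resize(camera("top")[150:270,200:360,::-1],None,fx=4,fy=4));cv2.imwrite("pics/s1.png",camera("scene")[:,:,::-1])
E
```

```text
t 1.77 p [ 0.5469 -0.0377  0.1785] R [[0.3159, 0.9488, -0.0018], [0.9488, -0.3159, 0.0027], [0.002, -0.0026, -1.0]] yaw 71.58 tilt [-0.0018  0.0027] F [-0.6 -0.9  0.4] w 0.0008 q [-0.11  0.19  2.06  0.    0.89 -1.36]
[[0, 0, 0.0056], [-0.0157, 0.0037, 0.042]]
[[0, 0, -0.0], [-0.0115, 0.0032, 0.0311]]
[[0, 0, -0.0], [0.0, 0.0, 0.0]]
[[0, 0, -0.0], [0.0, 0.0, 0.0]]
[[0, 0, -0.0], [0.0, 0.0, 0.0]]
```

View pics/s1.png

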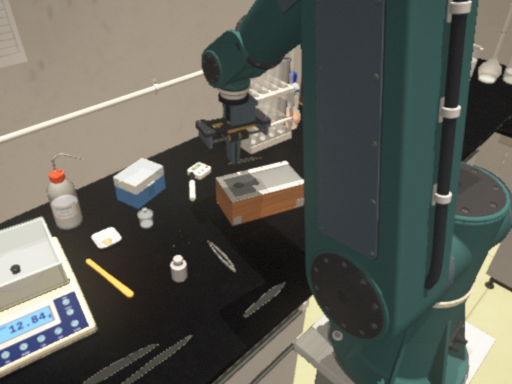

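Request:
{"name": "jog_arm", "arguments": {
  "steps": [
    [[0,0,0.0056],[-0.0157,0.0037,0.042],1],
    [[0,0,0],[-0.0115,0.0032,0.0311],1],
    [[0,0,0],[0,0,0.015],1],
    [[0,0,0],[0,0,0],1],
    [[0,0,0],[0,0,0],1]
  ]
}}

```text
clock: 2.28
tcp_pos: [0.5428, -0.0656, 0.1068]
tool_rot: [-2.605, -1.753, -0.001]
contact_force: [0.3, 0.1, 0.0]
grip_width: 0.0007
```

```bash
python3 plan.py .5448 -.0599 .10 69.55 1
```

```text
t 2.28 p [ 0.5428 -0.0656  0.1068] R [[0.3767, 0.9263, -0.0005], [0.9263, -0.3767, 0.0019], [0.0015, -0.0012, -1.0]] yaw 67.87 tilt [-0.0005  0.0019] F [0.3 0.1 0. ] w 0.0007 q [-0.16  0.3   2.09  0.    0.75 -1.35]
[[0, 0, -0.0047], [0.0075, -0.0004, 0.0084]]
```

Request:
{"name": "jog_arm", "arguments": {
  "steps": [
    [[0,0,-0.0047],[0.0075,-0.0004,0.0084],1],
    [[0,0,0],[0,0,0],1],
    [[0,0,0],[0,0,0],1]
  ]
}}

```text
clock: 2.53
tcp_pos: [0.5455, -0.0604, 0.1015]
tool_rot: [-2.582, -1.789, -0.003]
contact_force: [-0.5, -0.3, 0.8]
grip_width: 0.0005
```

```bash
python3 plan.py .5448 -.0599 .09 69.55 1
```

```text
t 2.53 p [ 0.5455 -0.0604  0.1015] R [[0.3516, 0.9362, 0.0015], [0.9362, -0.3516, 0.0015], [0.0019, 0.0009, -1.0]] yaw 69.42 tilt [0.0015 0.0015] F [-0.5 -0.3  0.8] w 0.0005 q [-0.15  0.31  2.08  0.    0.74 -1.37]
[[0, 0, -0.0004], [0.0002, -0.0011, 0.0144]]
```

Request:
{"name": "jog_arm", "arguments": {
  "steps": [
    [[0,0,0],[0,0,0.0025],1],
    [[0,0,0],[0,0,0.0025],1],
    [[0,0,0],[0,0,0.0025],1],
    [[0,0,0],[0,0,0.0025],1],
    [[0,0,0],[0,0,0],1]
  ]
}}

```text
clock: 2.95
tcp_pos: [0.5468, -0.06, 0.0948]
tool_rot: [2.581, 1.787, 0.007]
contact_force: [0.2, 0.7, -0.6]
grip_width: 0.0002
```

Request:
{"name": "jog_arm", "arguments": {
  "steps": [
    [[0,0,0],[0,0,0.002],1],
    [[0,0,0],[0,0,0.002],1],
    [[0,0,0],[0,0,0.002],1],
    [[0,0,0],[0,0,0],1]
  ]
}}

```text
clock: 3.28
tcp_pos: [0.5469, -0.06, 0.0895]
tool_rot: [2.581, 1.787, 0.007]
contact_force: [-0.3, 0.2, -0.4]
grip_width: 0.0004
```

Request:
{"name": "jog_arm", "arguments": {
  "steps": [
    [[0,0,0],[0,0,0.0013],1],
    [[0,0,0],[0,0,0],1]
  ]
}}

```text
clock: 3.45
tcp_pos: [0.5471, -0.06, 0.0885]
tool_rot: [2.581, 1.787, 0.007]
contact_force: [-1.4, 0.4, 4.8]
grip_width: 0.0006
```

Request:
{"name": "jog_arm", "arguments": {
  "steps": [
    [[0,0,0],[0,0,0.0013],1],
    [[0,0,0],[0,0,0],1]
  ]
}}

```text
clock: 3.62
tcp_pos: [0.5476, -0.0601, 0.0881]
tool_rot: [2.581, 1.787, 0.008]
contact_force: [-2.0, 0.5, 8.1]
grip_width: 0.0006
```

Request:
{"name": "jog_arm", "arguments": {
  "steps": [
    [[0,0,0],[0,0,0.0013],1],
    [[0,0,0],[0,0,0],1]
  ]
}}

```text
clock: 3.78
tcp_pos: [0.5484, -0.0603, 0.0881]
tool_rot: [2.58, 1.786, 0.01]
contact_force: [-2.3, -0.4, 8.4]
grip_width: 0.0006
```

Request:
{"name": "jog_arm", "arguments": {
  "steps": [
    [[0,0,0],[0,0,0.0013],1],
    [[0,0,0],[0,0,0.0013],1]
  ]
}}

```text
clock: 3.95
tcp_pos: [0.5488, -0.0604, 0.0872]
tool_rot: [2.58, 1.786, 0.01]
contact_force: [-5.9, 0.9, 15.5]
grip_width: 0.0005
```

```bash
python3 plan.py .5448 -.0599 .088 69.55 1
```

```text
t 3.95 p [ 0.5488 -0.0604  0.0872] R [[0.3519, 0.936, 0.0073], [0.9361, -0.3519, 0.0005], [0.003, 0.0067, -1.0]] yaw 69.4 tilt [0.0073 0.0005] F [-5.9  0.9 15.5] w 0.0005 q [-0.15  0.34  2.08  0.    0.71 -1.37]
[[0, 0, -0.0004], [-0.0012, -0.0049, -0.0011]]
```

Request:
{"name": "jog_arm", "arguments": {
  "steps": [
    [[0.0006,0,0],[-0.003,-0.001,0.0013],1],
    [[0.0006,0,0],[-0.004,-0.001,0.0013],1]
  ]
}}

```text
clock: 4.12
tcp_pos: [0.5472, -0.0644, 0.087]
tool_rot: [-2.582, -1.787, -0.008]
contact_force: [-1.8, 7.2, 17.2]
grip_width: 0.0002
```

```bash
python3 plan.py .5448 -.0599 .088 69.55 1
```

```text
t 4.12 p [ 0.5472 -0.0644  0.087 ] R [[0.3522, 0.9359, 0.0035], [0.9359, -0.3522, 0.004], [0.0049, 0.0018, -1.0]] yaw 69.38 tilt [0.0035 0.004 ] F [-1.8  7.2 17.2] w 0.0002 q [-0.16  0.34  2.08  0.01  0.72 -1.38]
[[0, 0, -0.0005], [0.0042, -0.0048, -0.0012]]
```

Request:
{"name": "jog_arm", "arguments": {
  "steps": [
    [[0.0003,0.0003,0],[-0.005,-0.0005,0.0012],1],
    [[0.0003,0.0003,0],[-0.006,-0.0005,0.0012],1]
  ]
}}

```text
clock: 4.28
tcp_pos: [0.5452, -0.0716, 0.0871]
tool_rot: [-2.578, -1.784, -0.014]
contact_force: [-2.8, 7.2, 15.4]
grip_width: 0.0007
```

```bash
python3 plan.py .5448 -.0599 .088 69.55 1
```

```text
t 4.28 p [ 0.5452 -0.0716  0.0871] R [[0.3524, 0.9358, 0.0041], [0.9358, -0.3524, 0.0101], [0.0109, 0.0003, -0.9999]] yaw 69.37 tilt [0.0041 0.0101] F [-2.8  7.2 15.4] w 0.0007 q [-0.18  0.34  2.09  0.02  0.72 -1.4 ]
[[0, 0, -0.0005], [0.0136, -0.0056, -0.0009]]
```

```bash
cat > look.py <<'E'
from h import *
import sys
n=sys.argv[1]
a=camera("top")[160:250,220:330,::-1];b=camera("scene")[140:230,200:310,::-1]
cv2.imwrite(f"pics/{n}.png",cv2.resize(np.vstack([a,b]),None,fx=3.3,fy=3.3,interpolation=cv2.INTER_CUBIC))
E
python3 look.py l1
```

```text
(no output)
```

View pics/l1.png

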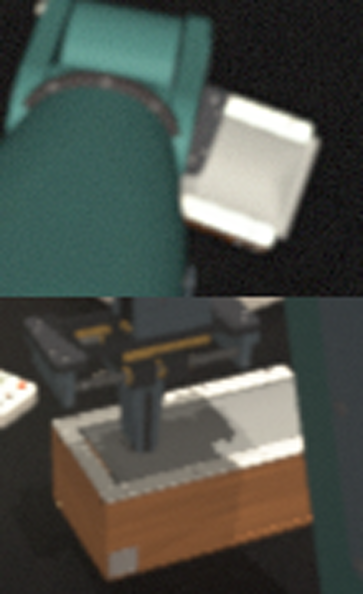

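Request:
{"name": "jog_arm", "arguments": {
  "steps": [
    [[0.0001,-0.0005,0],[-0.007,-0.0005,0.0012],1],
    [[0.0001,-0.0005,0],[-0.008,-0.0005,0.0012],1],
    [[0.0001,-0.0005,0],[-0.008,-0.0003,0.0012],1]
  ]
}}

```text
clock: 4.63
tcp_pos: [0.5396, -0.0879, 0.0871]
tool_rot: [-2.583, -1.786, -0.006]
contact_force: [-3.5, 7.4, 17.8]
grip_width: 0.0006
```

```bash
cat > cf.py <<'E'
from h import *
C=np.array([.5203,-.1255]);a=np.radians(69.55);ex=np.array([np.cos(a),np.sin(a)]);ey=np.array([-ex[1],ex[0]])
s=r.get_state();p,R=tool();f=np.array(s['contact_force'])
print("t",round(s['clock'],2),"case xyz mm",((p[:2]-C)@ex*1e3).round(1),((p[:2]-C)@ey*1e3).round(1),(p[2]*1e3).round(1),"F case",(f[:2]@ex).round(1),(f[:2]@ey).round(1),f[2].round(1),"|F|",np.linalg.norm(f).round(1),"tilt toolxy",R[2,:2].round(4),"yaw",np.degrees(np.arctan2(R[1,0],R[0,0])).round(2),"w",s['grip_width'])
E
python3 cf.py
```

```text
t 4.63 case xyz mm 41.9 -5.0 87.1 F case 5.7 5.9 17.8 |F| 19.6 tilt toolxy [0.0037 0.0008] yaw 69.32 w 0.0006272904549874316
```

Request:
{"name": "jog_arm", "arguments": {
  "steps": [
    [[0,-0.0002,0],[-0.009,-0.0003,0.0011],1],
    [[0,-0.0002,0],[-0.009,-0.0003,0.0011],1],
    [[0,-0.0002,0],[-0.009,-0.0003,0.0011],1],
    [[0,-0.0001,0],[-0.009,-0.0003,0.0011],1]
  ]
}}

```text
clock: 4.97
tcp_pos: [0.5305, -0.1138, 0.0873]
tool_rot: [2.584, 1.785, 0.006]
contact_force: [-3.8, 7.6, 16.2]
grip_width: 0.0004
```

```bash
python3 cf.py
```

```text
t 4.97 case xyz mm 14.5 -5.5 87.3 F case 5.8 6.2 16.2 |F| 18.3 tilt toolxy [0.0026 0.0031] yaw 69.26 w 0.00035030298813689407
```

Request:
{"name": "jog_arm", "arguments": {
  "steps": [
    [[0.0002,-0.0002,0],[-0.009,-0.0003,0.0011],1],
    [[0.0002,-0.0002,0],[-0.009,-0.0003,0.0011],1],
    [[0,-0.0002,0],[-0.009,-0.0003,0.0011],1],
    [[0,-0.0001,0],[-0.009,-0.0003,0.0011],1]
  ]
}}

```text
clock: 5.3
tcp_pos: [0.5208, -0.1401, 0.0872]
tool_rot: [2.585, 1.783, 0.003]
contact_force: [-3.6, 7.7, 17.2]
grip_width: 0.0004
```

```bash
python3 cf.py
```

```text
t 5.3 case xyz mm -13.5 -5.5 87.2 F case 6.0 6.1 17.2 |F| 19.2 tilt toolxy [0.0012 0.0018] yaw 69.19 w 0.0003525675471318743
```

Request:
{"name": "jog_arm", "arguments": {
  "steps": [
    [[0,-0.0001,-0.0003],[-0.009,-0.0003,0.0011],1],
    [[0,-0.0001,-0.0003],[-0.009,-0.0003,0.0011],1],
    [[0,-0.0001,0],[-0.009,-0.0003,0.0011],1],
    [[0,0,0],[-0.007,-0.0003,0.001],1],
    [[0,0,0],[0,0,0.0008],1]
  ]
}}

```text
clock: 5.72
tcp_pos: [0.5113, -0.1657, 0.0873]
tool_rot: [2.583, 1.786, 0.005]
contact_force: [-7.6, -0.7, 14.1]
grip_width: 0.0003
```

```bash
python3 cf.py
```

```text
t 5.72 case xyz mm -40.8 -5.6 87.3 F case -3.3 6.9 14.1 |F| 16.0 tilt toolxy [0.0023 0.0028] yaw 69.31 w 0.0003125485179162818
```

Now lift gently and look.

Request:
{"name": "jog_arm", "arguments": {
  "steps": [
    [[0,0,0],[0,0,-0.005],1],
    [[0,0,0],[0,0,-0.02],1],
    [[0,0,0],[0,0,-0.04],1],
    [[0,0,0],[0,0,-0.04],-1],
    [[0,0,0],[0,0,-0.02],-1]
  ]
}}

```text
clock: 6.13
tcp_pos: [0.5081, -0.1653, 0.1872]
tool_rot: [-2.58, -1.782, 0.002]
contact_force: [0.4, -0.2, 0.4]
grip_width: 0.0111
```

```bash
python3 cf.py; python3 look.py l2; python3 plan.py .459 .223 .17 69.55 10
```

```text
t 6.13 case xyz mm -41.6 -2.5 187.2 F case -0.0 -0.4 0.4 |F| 0.6 tilt toolxy [ 0.0022 -0.0056] yaw 69.26 w 0.011096450338708144
t 6.23 p [ 0.5089 -0.1656  0.1872] R [[0.3541, 0.9352, -0.002], [0.9352, -0.3541, 0.0032], [0.0022, -0.003, -1.0]] yaw 69.26 tilt [-0.002   0.0032] F [-0.4 -0.1 -0.2] w 0.019 q [-0.36  0.16  2.08  0.    0.91 -1.57]
[[0, 0, -0.0008], [0.0397, -0.0211, 0.0021]]
[[0, 0, -0.0], [0.0398, -0.0209, 0.0021]]
[[0, 0, -0.0], [0.0398, -0.0209, 0.0021]]
[[0, 0, -0.0], [0.0398, -0.0209, 0.0021]]
[[0, 0, -0.0], [0.0398, -0.0209, 0.0021]]
[[0, 0, -0.0], [0.0398, -0.0209, 0.0021]]
[[0, 0, -0.0], [0.0398, -0.0209, 0.0021]]
[[0, 0, -0.0], [0.0398, -0.0209, 0.0021]]
[[0, 0, -0.0], [0.0398, -0.0209, 0.0021]]
[[0, 0, -0.0], [0.0398, -0.0209, 0.0021]]
```

View pics/l2.png

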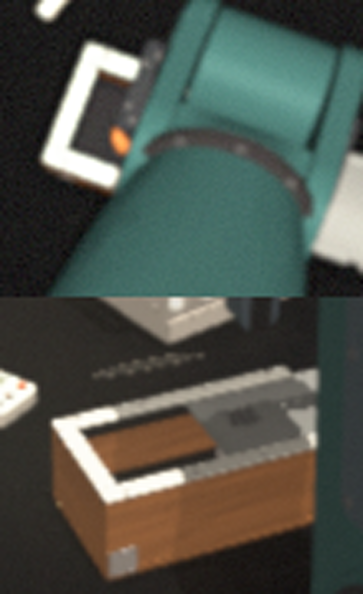

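Request:
{"name": "jog_arm", "arguments": {
  "steps": [
    [[0,0,-0.0008],[0.0397,-0.0211,0.0021],-1],
    [[0,0,0],[0.0398,-0.0209,0.0021],-1],
    [[0,0,0],[0.0398,-0.0209,0.0021],-1],
    [[0,0,0],[0.0398,-0.0209,0.0021],-1],
    [[0,0,0],[0.0398,-0.0209,0.0021],-1]
  ]
}}

```text
clock: 6.65
tcp_pos: [0.4855, 0.0136, 0.1764]
tool_rot: [-2.586, -1.78, -0.0]
contact_force: [1.5, -0.4, -0.2]
grip_width: 0.0525
```

```bash
python3 plan.py .459 .223 .16 69.55 8
```

```text
t 6.65 p [0.4855 0.0136 0.1764] R [[0.3572, 0.934, -0.001], [0.934, -0.3572, 0.0018], [0.0013, -0.0016, -1.0]] yaw 69.07 tilt [-0.001   0.0018] F [ 1.5 -0.4 -0.2] w 0.0525 q [-0.02  0.09  2.18  0.    0.87 -1.23]
[[0, 0, -0.0013], [0.0396, -0.0212, 0.0036]]
[[0, 0, -0.0], [0.0397, -0.0208, 0.0036]]
[[0, 0, -0.0], [0.0397, -0.0208, 0.0036]]
[[0, 0, -0.0], [0.0397, -0.0208, 0.0036]]
[[0, 0, -0.0], [0.0397, -0.0208, 0.0036]]
[[0, 0, -0.0], [0.035, -0.0183, 0.0031]]
[[0, 0, -0.0], [0.0, 0.0, 0.0]]
[[0, 0, -0.0], [0.0, 0.0, 0.0]]
```

Request:
{"name": "jog_arm", "arguments": {
  "steps": [
    [[0,0,-0.0013],[0.0396,-0.0212,0.0036],-1],
    [[0,0,0],[0.0397,-0.0208,0.0036],-1],
    [[0,0,0],[0.0397,-0.0208,0.0036],-1],
    [[0,0,0],[0.039,-0.0205,0.0036],-1],
    [[0,0,0],[0.025,-0.013,0.002],-1]
  ]
}}

```text
clock: 7.07
tcp_pos: [0.4591, 0.1865, 0.158]
tool_rot: [-2.577, -1.79, 0.006]
contact_force: [0.1, -0.5, -0.1]
grip_width: 0.0857
```

```bash
python3 plan.py .459 .223 .13 69.55 3;python3 look.py l3;  python3 - <<'E'
from h import *
cv2.imwrite("pics/t3.png",camera("top")[:,:,::-1]);cv2.imwrite("pics/s3.png",camera("scene")[:,:,::-1])
E
```

```text
t 7.07 p [0.4591 0.1865 0.158 ] R [[0.3491, 0.9371, -0.0055], [0.9371, -0.3491, 0.0009], [-0.001, -0.0055, -1.0]] yaw 69.57 tilt [-0.0055  0.0009] F [ 0.1 -0.5 -0.1] w 0.0857 q [ 0.34  0.14  2.17  0.    0.84 -0.88]
[[0, 0, 0.0], [0.0334, -0.0124, 0.0274]]
[[0, 0, -0.0], [0.0093, -0.0035, 0.0076]]
[[0, 0, -0.0], [0.0, 0.0, 0.0]]
```

View pics/l3.png

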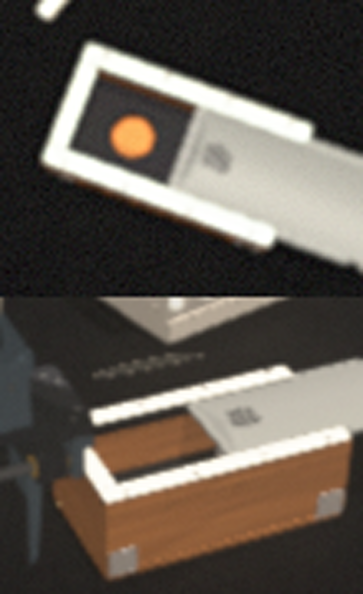

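View pics/s3.png

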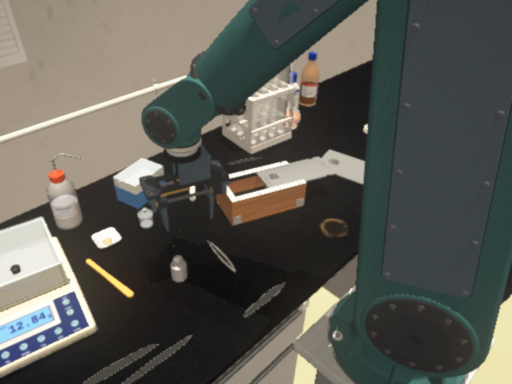

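View pics/t3.png

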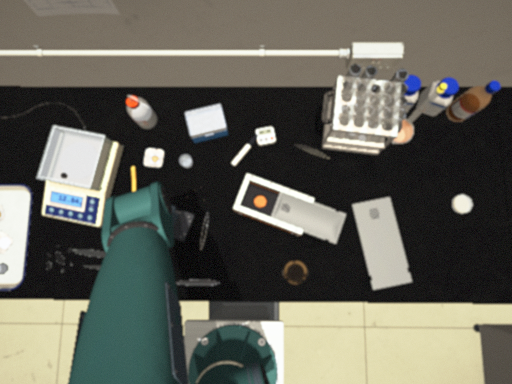

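```bash
python3 - <<'E'
from h import *
t=cv2.imread("pics/t3.png");k=8
c=cv2.resize(t[170:240,230:350],None,fx=k,fy=k,interpolation=cv2.INTER_CUBIC)
h=cv2.cvtColor(c,cv2.COLOR_BGR2HSV)
m=((h[:,:,1]>130)&(h[:,:,2]>150)).astype(np.uint8)
cs,_=cv2.findContours(m,0,cv2.CHAIN_APPROX_NONE)
q=max(cs,key=cv2.contourArea)[:,0]
q=(q+.5)/k-.5+[230,170]
C=np.array([.5203,-.1255]);a=np.radians(69.55);ex=np.array([np.cos(a),np.sin(a)]);ey=np.array([-ex[1],ex[0]])
for z in(.008,.026):
    P=np.array([pl("top",u,v,z)[:2] for u,v in q]);print(z,cv2.minEnclosingCircle(np.float32(P)),(P.min(0)+P.max(0))/2)
    Q=(P-C)@np.c_[ex,ey];print(Q.min(0),Q.max(0))
# patch px in crop l3 top: (217,156)/3.3+[220,160]
P=pl("top",217/3.3+219.5,156/3.3+159.5,.086)[:2];print("patch case",(P-C)@np.c_[ex,ey])
P=pl("top",184/3.3+219.5,147/3.3+159.5,.083)[:2];print("lid end",(P-C)@np.c_[ex,ey])
E
```

```text
0.008 ((0.5375432372093201, -0.08224091678857803), 0.022709941491484642) [ 0.53762106 -0.08242805]
[ 0.02425021 -0.02284614] [0.06906742 0.02016824]
0.026 ((0.53498774766922, -0.08229576051235199), 0.02238486334681511) [ 0.53506445 -0.08248021]
[ 0.02362668 -0.02015736] [0.06779951 0.02223856]
patch case [-0.03935801 -0.00233273]
lid end [-0.00676839  0.00031347]
```

Request:
{"name": "jog_arm", "arguments": {
  "steps": [
    [[0,0,0],[0.0334,-0.0124,0.0274],-1],
    [[0,0,0],[0.005,-0.003,0.0076],-1],
    [[0,0,0],[0,0,0],-1],
    [[0,0,0],[0,0,0],-1]
  ]
}}

```text
clock: 7.6
tcp_pos: [0.4596, 0.2145, 0.1286]
tool_rot: [-2.58, -1.786, 0.008]
contact_force: [-0.8, -0.1, 0.4]
grip_width: 0.0912
```

```bash
python3 plan.py .459 .223 .1 69.55 3; python3 - <<'E'
from h import *
cv2.imwrite("pics/s4.png",cv2.resize(camera("scene")[180:300,110:270,::-1],None,fx=4,fy=4,interpolation=cv2.INTER_CUBIC))
E
```

```text
t 7.6 p [0.4596 0.2145 0.1286] R [[0.3521, 0.9359, -0.0059], [0.936, -0.3521, -0.0001], [-0.0022, -0.0055, -1.0]] yaw 69.38 tilt [-0.0059 -0.0001] F [-0.8 -0.1  0.4] w 0.0912 q [ 0.39  0.21  2.16  0.    0.78 -0.82]
[[0, 0, -0.0005], [0.0098, -0.0043, 0.0358]]
[[0, 0, -0.0], [0.0, 0.0, 0.0]]
[[0, 0, -0.0], [0.0, 0.0, 0.0]]
```

View pics/s4.png

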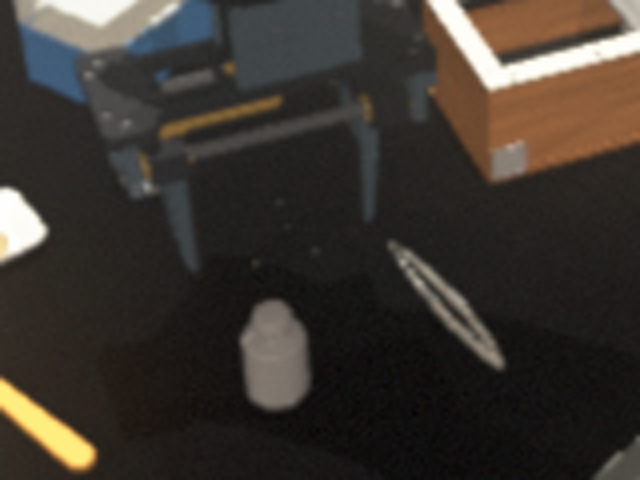

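Request:
{"name": "jog_arm", "arguments": {
  "steps": [
    [[-0.0004,0,0],[0.008,-0.004,0.025],-1],
    [[-0.0004,0,0],[0,0,0.03],-1],
    [[0,0,0],[0,0,0.025],-1],
    [[0,0,0],[0,0,0.012],-1],
    [[0,0,0],[0,0,0.005],-1]
  ]
}}

```text
clock: 8.07
tcp_pos: [0.4628, 0.2181, 0.0531]
tool_rot: [2.585, 1.78, 0.009]
contact_force: [-0.2, 0.0, -0.0]
grip_width: 0.0916
```

```bash
python3 plan.py .459 .223 .024 69.55 3
```

```text
t 8.07 p [0.4628 0.2181 0.0531] R [[0.3569, 0.9341, 0.0063], [0.9341, -0.3569, 0.0007], [0.0029, 0.0056, -1.0]] yaw 69.09 tilt [0.0063 0.0007] F [-0.2  0.  -0. ] w 0.0916 q [ 0.4   0.35  2.16 -0.    0.62 -0.81]
[[0, 0, -0.0013], [0.0039, -0.0068, 0.0364]]
[[0, 0, -0.0], [0.0, 0.0, 0.0]]
[[0, 0, -0.0], [0.0, 0.0, 0.0]]
```

Request:
{"name": "jog_arm", "arguments": {
  "steps": [
    [[0.0003,0,-0.001],[0.0039,-0.007,0.013],-1],
    [[0,0,0],[0,0,0.01],-1],
    [[0,0,0],[0,0,0.008],-1],
    [[0,0,0],[0,0,0.003],-1],
    [[0,0,0],[0,0,0],-1]
  ]
}}

```text
clock: 8.48
tcp_pos: [0.4598, 0.2228, 0.0253]
tool_rot: [2.581, 1.788, 0.01]
contact_force: [-0.7, -0.1, 0.6]
grip_width: 0.0916
```

```bash
python3 plan.py .459 .223 .024 69.55 3
```

```text
t 8.48 p [0.4598 0.2228 0.0253] R [[0.3517, 0.9361, 0.0061], [0.9361, -0.3518, 0.0022], [0.0042, 0.0049, -1.0]] yaw 69.41 tilt [0.0061 0.0022] F [-0.7 -0.1  0.6] w 0.0916 q [ 0.41  0.4   2.17 -0.    0.56 -0.8 ]
[[0, 0, -0.0004], [-0.0002, -0.0011, 0.0016]]
[[0, 0, -0.0], [0.0, 0.0, 0.0]]
[[0, 0, -0.0], [0.0, 0.0, 0.0]]
```

Request:
{"name": "jog_arm", "arguments": {
  "steps": [
    [[0.0008,-0.0007,0],[0,-0.001,0],-0.2],
    [[0,0,0],[0,0,0],0],
    [[0,0,0],[0,0,0],0],
    [[0,0,0],[0,0,0],0.1],
    [[0,0,0],[0,0,0],0.1]
  ]
}}

```text
clock: 8.9
tcp_pos: [0.46, 0.2237, 0.0266]
tool_rot: [2.582, 1.789, 0.002]
contact_force: [-0.2, -0.1, -0.4]
grip_width: 0.0608
```

Request:
{"name": "jog_arm", "arguments": {
  "steps": [
    [[0,0,0],[0,0,0],0.2],
    [[0,0,0],[0,0,0],0.3],
    [[0,0,0],[0,0,0],0.6],
    [[0,0,0],[0,0,0],1],
    [[0,0,0],[0,0,0],1]
  ]
}}

```text
clock: 9.32
tcp_pos: [0.4599, 0.2234, 0.027]
tool_rot: [2.582, 1.789, 0.002]
contact_force: [0.7, 0.7, -0.4]
grip_width: 0.0369
```

```bash
python3 plan.py .459 .223 .024 69.55 1; python3 - <<'E'
from h import *
cv2.imwrite("pics/s5.png",cv2.resize(camera("scene")[200:300,120:240,::-1],None,fx=5,fy=5,interpolation=cv2.INTER_CUBIC))
E
```

```text
t 9.32 p [0.4599 0.2234 0.027 ] R [[0.3514, 0.9362, 0.0011], [0.9362, -0.3514, 0.0002], [0.0005, 0.001, -1.0]] yaw 69.43 tilt [0.0011 0.0002] F [ 0.7  0.7 -0.4] w 0.0369 q [ 0.41  0.4   2.16 -0.    0.58 -0.8 ]
[[0, 0, -0.0003], [-0.0009, -0.0009, 0.0037]]
```

View pics/s5.png

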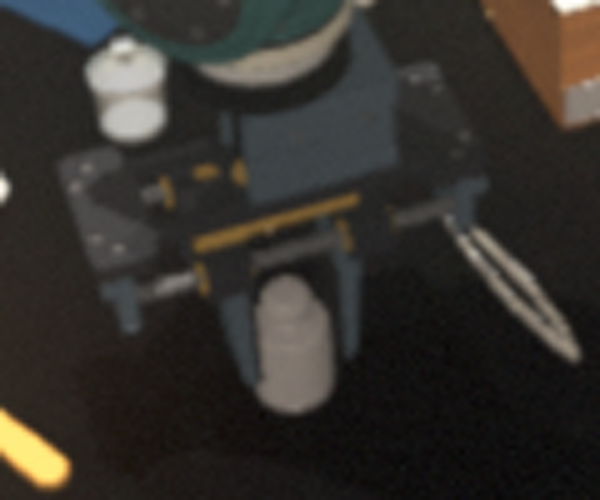

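Request:
{"name": "jog_arm", "arguments": {
  "steps": [
    [[0,0,0],[0,0,-0.01],1],
    [[0,0,0],[0,0,-0.03],1],
    [[0,0,0],[0,0,-0.04],1],
    [[0,0,0],[0,0,-0.04],1],
    [[0,0,0],[0,0,-0.03],1]
  ]
}}

```text
clock: 9.78
tcp_pos: [0.4548, 0.2215, 0.1463]
tool_rot: [-2.58, -1.787, 0.02]
contact_force: [2.4, 1.1, -4.6]
grip_width: 0.0367
```

```bash
python3 plan.py .5365 -.0824 .165 69.55 9;python3 - <<'E'
from h import *
S=camera("scene");T=camera("top");cv2.imwrite("pics/s6.png",S[:,:,::-1]);cv2.imwrite("pics/t6.png",T[:,:,::-1])
cv2.imwrite("pics/s6c.png",cv2.resize(S[150:250,120:240,::-1],None,fx=5,fy=5,interpolation=cv2.INTER_CUBIC))
p,R=tool();print(px("scene",p),p)
E
```

```text
t 9.78 p [0.4548 0.2215 0.1463] R [[0.3516, 0.9361, -0.0118], [0.9361, -0.3516, -0.0049], [-0.0088, -0.0093, -0.9999]] yaw 69.42 tilt [-0.0118 -0.0049] F [ 2.4  1.1 -4.6] w 0.0367 q [ 0.41  0.18  2.15  0.    0.83 -0.8 ]
[[0, 0, -0.0004], [-0.0365, 0.0262, -0.0026]]
[[0, 0, -0.0], [-0.0366, 0.0261, -0.0026]]
[[0, 0, -0.0], [-0.0366, 0.0261, -0.0026]]
[[0, 0, -0.0], [-0.0366, 0.0261, -0.0026]]
[[0, 0, -0.0], [-0.0366, 0.0261, -0.0026]]
[[0, 0, -0.0], [-0.0366, 0.0261, -0.0026]]
[[0, 0, -0.0], [-0.0366, 0.0261, -0.0026]]
[[0, 0, -0.0], [-0.0366, 0.0261, -0.0026]]
[[0, 0, -0.0], [-0.0277, 0.0197, -0.002]]
[175.83094745 231.61112256] [0.4567999  0.22235879 0.14792052]
```

View pics/s6c.png

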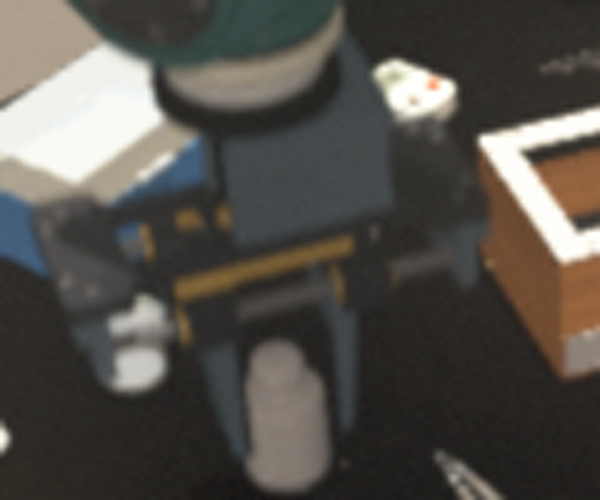

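Request:
{"name": "jog_arm", "arguments": {
  "steps": [
    [[-0.0007,0.0006,-0.0004],[-0.0365,0.0262,-0.0036],1],
    [[-0.0004,0.0004,0],[-0.0366,0.0261,-0.0036],1],
    [[0,0,0],[-0.0366,0.0261,-0.0036],1],
    [[0,0,0],[-0.0366,0.0261,-0.0036],1],
    [[0,0,0],[-0.0366,0.0261,-0.0036],1]
  ]
}}

```text
clock: 10.3
tcp_pos: [0.501, 0.0477, 0.1585]
tool_rot: [-2.57, -1.803, -0.001]
contact_force: [1.4, -0.6, -5.3]
grip_width: 0.0367
```

```bash
python3 plan.py .5365 -.0824 .165 69.55 6;python3 - <<'E'
from h import *
print(pl("scene",120+272/5-.5,150+357/5-.5,.121+.064))
E
```

```text
t 10.3 p [0.501  0.0477 0.1585] R [[0.3403, 0.9403, -0.0003], [0.9403, -0.3403, 0.002], [0.0018, -0.001, -1.0]] yaw 70.1 tilt [-0.0003  0.002 ] F [ 1.4 -0.6 -5.3] w 0.0367 q [ 0.05  0.15  2.16  0.    0.84 -1.18]
[[0, 0, 0.0015], [-0.0367, 0.0259, -0.0023]]
[[0, 0, -0.0], [-0.0365, 0.0262, -0.0023]]
[[0, 0, -0.0], [-0.0365, 0.0262, -0.0023]]
[[0, 0, -0.0], [-0.0274, 0.0197, -0.0017]]
[[0, 0, -0.0], [0.0, 0.0, 0.0]]
[[0, 0, -0.0], [0.0, 0.0, 0.0]]
[0.45271917 0.22735257 0.185     ]
```

Request:
{"name": "jog_arm", "arguments": {
  "steps": [
    [[0,0,0.0015],[-0.0367,0.0259,-0.0023],1],
    [[0,0,0],[-0.0365,0.0262,-0.0023],1],
    [[0,0,0],[-0.0345,0.0252,-0.0023],1],
    [[0,0,0],[-0.014,0.0097,0],1],
    [[0,0,0],[0,0,0],1]
  ]
}}

```text
clock: 10.72
tcp_pos: [0.5305, -0.0789, 0.1573]
tool_rot: [-2.58, -1.783, 0.006]
contact_force: [-0.6, 0.3, -5.5]
grip_width: 0.0368
```

```bash
python3 plan.py .5365 -.0824 .155 69.55 2;python3 - <<'E'
from h import *
p,R=tool();S=camera("scene");print(p)
cv2.imwrite("pics/s7.png",S[:,:,::-1])
cv2.imwrite("pics/s7c.png",cv2.resize(S[120:220,190:310,::-1],None,fx=6,fy=6,interpolation=cv2.INTER_CUBIC))
c,d=ray("scene",250,180);print("cam",c,d/np.linalg.norm(d))
E
```

```text
t 10.72 p [ 0.5305 -0.0789  0.1573] R [[0.3535, 0.9354, -0.0066], [0.9354, -0.3535, 0.0024], [-0.0001, -0.007, -1.0]] yaw 69.3 tilt [-0.0066  0.0024] F [-0.6  0.3 -5.5] w 0.0368 q [-0.19  0.21  2.09  0.    0.85 -1.4 ]
[[0, 0, -0.0007], [-0.0014, 0.0085, 0.0028]]
[[0, 0, -0.0], [0.0, 0.0, 0.0]]
[ 0.53052833 -0.07893634  0.15731188]
cam [-0.15896639  0.63486011  0.81396496] [ 0.560477   -0.58895881 -0.5822311 ]
```

View pics/s7c.png

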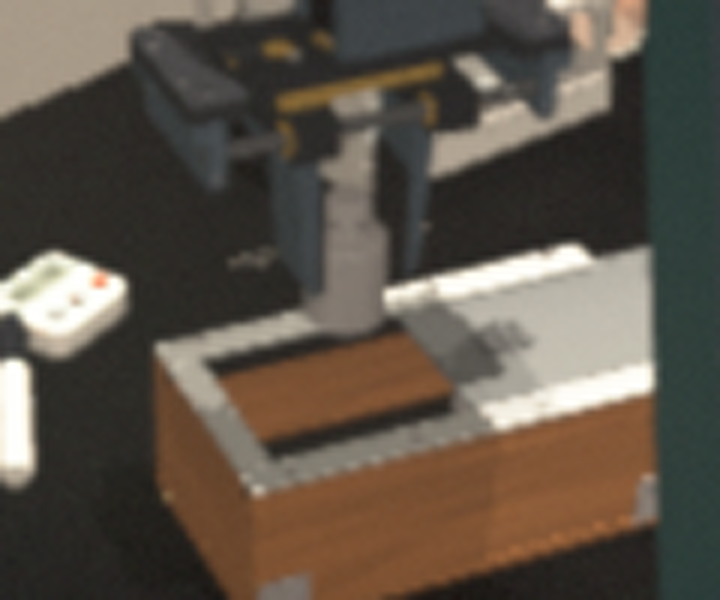

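```bash
python3 - <<'E'
from h import *
f=pl("scene",190+348/6-.5,120+333/6-.5,.1303);d=np.array([.69,-.724]);print(f, f[:2]+d*.019, "tcp .5305 -.0789")
E
```

```text
[ 0.52024875 -0.06837185  0.1303    ] [ 0.53335875 -0.08212785] tcp .5305 -.0789
```

Request:
{"name": "jog_arm", "arguments": {
  "steps": [
    [[-0.0006,0,-0.0007],[-0.0014,0.0085,0.002],1],
    [[-0.0004,0,0],[0,0,0],1],
    [[0,0,0],[0,0,0],1]
  ]
}}

```text
clock: 11.02
tcp_pos: [0.5346, -0.0799, 0.1526]
tool_rot: [-2.576, -1.791, 0.005]
contact_force: [0.2, -0.6, -5.1]
grip_width: 0.0366
```

```bash
python3 plan.py .5365 -.0824 .1 69.55 2; python3 cf.py
```

```text
t 11.02 p [ 0.5346 -0.0799  0.1526] R [[0.3484, 0.9373, -0.0048], [0.9373, -0.3484, 0.0013], [-0.0004, -0.0049, -1.0]] yaw 69.61 tilt [-0.0048  0.0013] F [ 0.2 -0.6 -5.1] w 0.0366 q [-0.19  0.22  2.08  0.    0.84 -1.41]
[[0, 0, 0.0002], [-0.0014, 0.0025, 0.0449]]
[[0, 0, -0.0], [-0.0007, 0.0012, 0.0208]]
t 11.02 case xyz mm 47.7 2.6 152.6 F case -0.5 -0.4 -5.1 |F| 5.2 tilt toolxy [-0.0004 -0.0049] yaw 69.61 w 0.036602423718515534
```

Request:
{"name": "jog_arm", "arguments": {
  "steps": [
    [[-0.0006,0,0],[-0.0014,0.003,0.02],1],
    [[0,0,0],[-0.0005,0.001,0.025],1],
    [[0,0,0],[0,0,0.025],1],
    [[0,0,0],[0,0,0.018],1],
    [[0,0,0],[0,0,0.005],1]
  ]
}}

```text
clock: 11.43
tcp_pos: [0.5378, -0.0779, 0.0764]
tool_rot: [2.573, 1.8, 0.003]
contact_force: [-0.3, 0.7, -5.1]
grip_width: 0.0366
```

```bash
python3 plan.py .5365 -.0824 .06 69.55 2; python3 cf.py
```

```text
t 11.43 p [ 0.5378 -0.0779  0.0764] R [[0.3427, 0.9394, 0.0022], [0.9395, -0.3427, -0.0003], [0.0005, 0.0022, -1.0]] yaw 69.96 tilt [ 0.0022 -0.0003] F [-0.3  0.7 -5.1] w 0.0366 q [-0.19  0.35  2.1   0.    0.69 -1.41]
[[0, 0, 0.0011], [-0.0058, 0.0003, 0.0205]]
[[0, 0, -0.0], [0.0, 0.0, 0.0]]
t 11.43 case xyz mm 50.7 0.2 76.4 F case 0.6 0.5 -5.1 |F| 5.2 tilt toolxy [0.0005 0.0022] yaw 69.96 w 0.03659723003476739
```

Request:
{"name": "jog_arm", "arguments": {
  "steps": [
    [[0,0,0.001],[-0.0058,0.0006,0.003],1],
    [[0,0,0],[0,0,0.004],1],
    [[0,0,0],[0,0,0.002],1],
    [[0,0,0],[0,0,0],1]
  ]
}}

```text
clock: 11.77
tcp_pos: [0.5364, -0.0811, 0.069]
tool_rot: [2.577, 1.795, 0.002]
contact_force: [-0.3, -0.2, -5.0]
grip_width: 0.037
```

```bash
python3 cf.py
```

```text
t 11.77 case xyz mm 47.2 0.4 69.0 F case -0.3 0.2 -5.0 |F| 5.0 tilt toolxy [0.0005 0.0014] yaw 69.7 w 0.037005430923537454
```

Request:
{"name": "jog_arm", "arguments": {
  "steps": [
    [[0,0,0.0003],[-0.0015,0.001,0.003],1],
    [[0,0,0],[0,0,0.003],1],
    [[0,0,0],[0,0,0.003],1],
    [[0,0,0],[0,0,0.003],1],
    [[0,0,0],[0,0,0.002],1]
  ]
}}

```text
clock: 12.18
tcp_pos: [0.5385, -0.083, 0.0593]
tool_rot: [2.577, 1.79, 0.006]
contact_force: [-1.0, -0.2, -6.0]
grip_width: 0.0371
```

```bash
python3 cf.py
```

```text
t 12.18 case xyz mm 46.1 -2.2 59.3 F case -0.6 0.8 -6.0 |F| 6.1 tilt toolxy [0.0011 0.0056] yaw 69.58 w 0.03714915021248197
```

Request:
{"name": "jog_arm", "arguments": {
  "steps": [
    [[0.0006,0,0],[0,-0.0025,0.002],1],
    [[0.0003,0,0],[0,-0.0005,0.002],1],
    [[0,0,0],[0,-0.0003,0.001],1]
  ]
}}

```text
clock: 12.43
tcp_pos: [0.5358, -0.082, 0.0546]
tool_rot: [-2.579, -1.792, -0.001]
contact_force: [-0.4, -0.1, -5.2]
grip_width: 0.0369
```

```bash
python3 cf.py
```

```text
t 12.43 case xyz mm 46.1 0.7 54.6 F case -0.3 0.4 -5.2 |F| 5.2 tilt toolxy [ 0.0011 -0.0009] yaw 69.57 w 0.03693054525954694
```

Bottom is about 1.6 mm above the inlay; feel down.

Request:
{"name": "jog_arm", "arguments": {
  "steps": [
    [[0.0001,0,0],[0,0.0005,0.002],1],
    [[0.0002,0,0],[0,-0.0002,0.002],1],
    [[0.0002,0,0],[0,-0.0003,0.002],1]
  ]
}}

```text
clock: 12.68
tcp_pos: [0.5357, -0.082, 0.0494]
tool_rot: [-2.577, -1.79, 0.002]
contact_force: [-0.3, 0.4, -5.3]
grip_width: 0.0369
```

```bash
python3 cf.py
```

```text
t 12.68 case xyz mm 46.1 0.8 49.4 F case 0.3 0.4 -5.3 |F| 5.3 tilt toolxy [ 0.0011 -0.0043] yaw 69.57 w 0.036889143161066104
```

Request:
{"name": "jog_arm", "arguments": {
  "steps": [
    [[-0.0003,0,0],[0,0.0002,0.002],1],
    [[-0.0002,0,0],[0,0,0.002],1],
    [[0,0,0],[0,0,0.002],1],
    [[0,0,0],[0,-0.0002,0.002],1]
  ]
}}

```text
clock: 13.02
tcp_pos: [0.5358, -0.082, 0.0423]
tool_rot: [-2.579, -1.792, -0.001]
contact_force: [0.4, 0.4, -4.9]
grip_width: 0.0367
```

```bash
python3 cf.py
```

```text
t 13.02 case xyz mm 46.2 0.7 42.3 F case 0.5 -0.2 -4.9 |F| 4.9 tilt toolxy [ 0.0011 -0.0008] yaw 69.58 w 0.03669066695615955
```

Floor contact is expected at TCP z ≈ 0.035.

Request:
{"name": "jog_arm", "arguments": {
  "steps": [
    [[0,0,0],[0,0,0.002],1],
    [[0,0,0],[0,0,0.002],1],
    [[0,0,0],[0,0,0.0015],1]
  ]
}}

```text
clock: 13.27
tcp_pos: [0.5358, -0.082, 0.0373]
tool_rot: [-2.579, -1.792, -0.001]
contact_force: [-0.3, 0.0, -5.8]
grip_width: 0.0372
```

Request:
{"name": "jog_arm", "arguments": {
  "steps": [
    [[0,0,0],[0,0,0.001],1],
    [[0,0,0],[0,0,0.001],1]
  ]
}}

```text
clock: 13.43
tcp_pos: [0.5357, -0.082, 0.0354]
tool_rot: [-2.579, -1.792, -0.0]
contact_force: [-0.4, 0.0, -5.6]
grip_width: 0.0367
```

```bash
python3 cf.py
```

```text
t 13.43 case xyz mm 46.2 0.8 35.4 F case -0.1 0.4 -5.6 |F| 5.6 tilt toolxy [ 0.0011 -0.0011] yaw 69.58 w 0.036656264463728744
```

Request:
{"name": "jog_arm", "arguments": {
  "steps": [
    [[0,0,0],[0,0,0.001],1],
    [[0,0,0],[0,0,0.0005],1]
  ]
}}

```text
clock: 13.6
tcp_pos: [0.536, -0.0821, 0.035]
tool_rot: [-2.579, -1.792, -0.0]
contact_force: [-6.1, 1.6, 10.7]
grip_width: 0.0368
```

Request:
{"name": "jog_arm", "arguments": {
  "steps": [
    [[0,0,0],[0,0,0.0008],1],
    [[0,0,0],[0,0,0.0005],1]
  ]
}}

```text
clock: 13.77
tcp_pos: [0.5361, -0.0821, 0.035]
tool_rot: [-2.578, -1.791, 0.0]
contact_force: [-3.2, -0.2, 1.4]
grip_width: 0.0373
```

Request:
{"name": "jog_arm", "arguments": {
  "steps": [
    [[0,0,0],[0,0,0],0.05],
    [[0,0,0],[0,0,0],-0.1],
    [[0,0,0],[0,0,0],-0.25],
    [[0,0,0],[0,0,-0.003],-0.25],
    [[0,0,0],[0,0,-0.01],-0.25]
  ]
}}

```text
clock: 14.18
tcp_pos: [0.5369, -0.0823, 0.0459]
tool_rot: [-2.579, -1.792, -0.001]
contact_force: [-0.2, -0.1, 0.2]
grip_width: 0.0568
```

```bash
python3 cf.py
```

```text
t 14.18 case xyz mm 46.3 -0.5 45.9 F case -0.2 0.2 0.2 |F| 0.4 tilt toolxy [ 0.0011 -0.0005] yaw 69.58 w 0.0567873542367818
```

Request:
{"name": "jog_arm", "arguments": {
  "steps": [
    [[0,0,0],[0,0,-0.02],-0.25],
    [[0,0,0],[0,0,-0.035],-0.25],
    [[0,0,0],[0,0,-0.035],-0.25],
    [[0,0,0],[-0.02,0,-0.025],1],
    [[0,0,0],[-0.03,0,0],1]
  ]
}}

```text
clock: 14.6
tcp_pos: [0.5237, -0.1186, 0.1448]
tool_rot: [-2.577, -1.796, -0.001]
contact_force: [1.4, -1.9, 0.8]
grip_width: 0.0468
```

```bash
python3 cf.py; python3 look.py l8
```

```text
t 14.6 case xyz mm 7.7 -0.8 144.8 F case -1.3 -2.0 0.8 |F| 2.5 tilt toolxy [ 0.001 -0.   ] yaw 69.75 w 0.04678060608756247
```

View pics/l8.png

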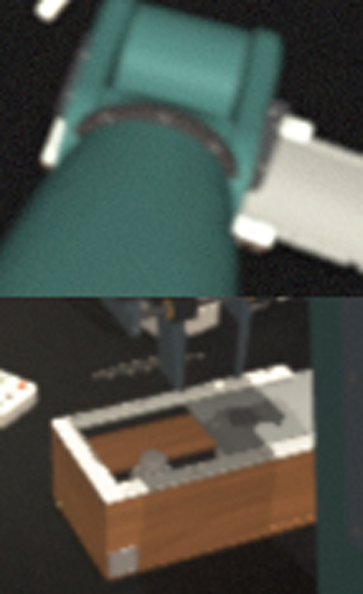

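Request:
{"name": "jog_arm", "arguments": {
  "steps": [
    [[0,0,0],[-0.035,-0.001,0.015],1],
    [[0,0,0],[-0.012,0,0.015],1],
    [[0,0,0],[0,0,0.005],1],
    [[0,0,0],[0,0,0],1],
    [[0,0,0],[0,0,0],1]
  ]
}}

```text
clock: 15.12
tcp_pos: [0.5082, -0.1557, 0.115]
tool_rot: [-2.581, -1.789, -0.001]
contact_force: [-0.3, -0.3, -0.4]
grip_width: 0.0052
```

```bash
python3 cf.py; python3 look.py l9; python3 - <<'E'
from h import *
print(pl("scene",200+152/3.3-.5,140+(465-297)/3.3-.5,.069))
E
```

```text
t 15.12 case xyz mm -32.5 0.8 115.0 F case -0.4 0.2 -0.4 |F| 0.6 tilt toolxy [ 0.001  -0.0007] yaw 69.47 w 0.005191314325418978
[ 0.5312854 -0.0736481  0.069    ]
```

View pics/l9.png

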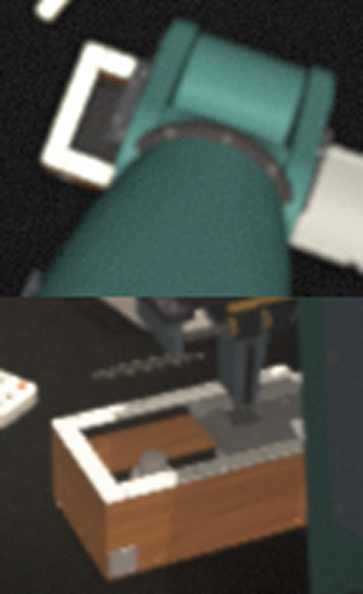

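```bash
python3 - <<'E'
from h import *
f=lambda p:((px("scene",p)-[199.5,139.5])*3.3+[0,297]).round(0)
print("knob top exp",f([.5364,-.0824,.072]),"knob mid",f([.5364,-.0824,.064]),"body top",f([.5364,-.0824,.052]))
C=np.array([.5203,-.1255]);a=np.radians(69.55);ex=np.array([np.cos(a),np.sin(a)]);ey=np.array([-ex[1],ex[0]])
for X,Y in((115,61),(115,-61),(110,44),(-40,0)): print(X,Y,f([*(C+X*ex/1e3+Y*ey/1e3),.087]))
S=camera("scene")[140:200,210:280,::-1];cv2.imwrite("pics/k.png",cv2.resize(S,None,fx=10,fy=10,interpolation=cv2.INTER_CUBIC))
E
```

```text
knob top exp [155. 455.] knob mid [155. 463.] body top [155. 474.]
115 61 [109. 502.]
115 -61 [ 54. 421.]
110 44 [107. 488.]
-40 0 [245. 419.]
```

View pics/k.png

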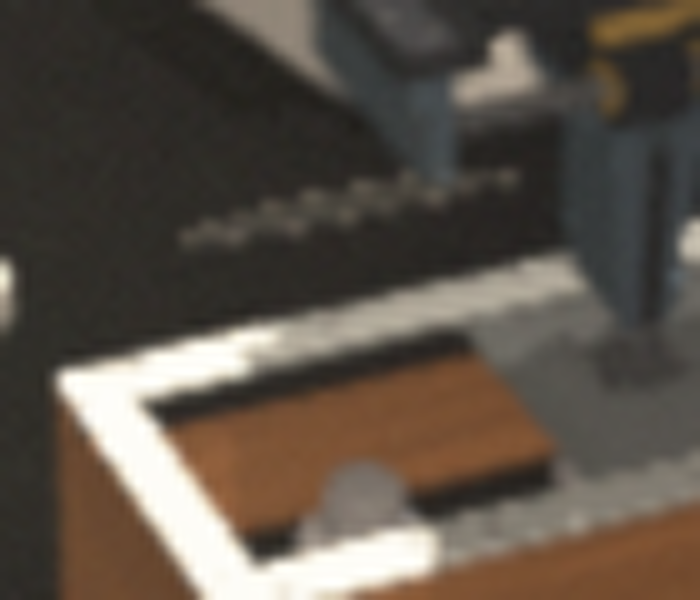

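Request:
{"name": "jog_arm", "arguments": {
  "steps": [
    [[0,0,0],[-0.009,0.001,0.01],1],
    [[0,0,0],[0,-0.0003,0.008],1],
    [[0,0,0],[0,-0.0003,0.004],1],
    [[0,0,0],[0,-0.0003,0.001],1],
    [[0,0,0],[0,0,0],1]
  ]
}}

```text
clock: 15.68
tcp_pos: [0.5068, -0.162, 0.0955]
tool_rot: [2.579, 1.793, 0.002]
contact_force: [-0.0, 0.0, -0.2]
grip_width: 0.0004
```

```bash
python3 cf.py
```

```text
t 15.68 case xyz mm -38.9 -0.1 95.5 F case -0.0 0.0 -0.2 |F| 0.2 tilt toolxy [0.0011 0.001 ] yaw 69.62 w 0.0003534425212177675
```

Request:
{"name": "jog_arm", "arguments": {
  "steps": [
    [[0,0,0],[0,-0.0003,0.0025],1],
    [[0,0,0],[0,-0.0003,0.0025],1],
    [[0,0,0],[0,-0.0003,0.0015],1],
    [[0,0,0],[0,-0.0002,0.001],1]
  ]
}}

```text
clock: 16.02
tcp_pos: [0.506, -0.1616, 0.0891]
tool_rot: [2.579, 1.793, 0.003]
contact_force: [1.1, -0.1, 0.5]
grip_width: 0.0008
```

Request:
{"name": "jog_arm", "arguments": {
  "steps": [
    [[0,0,0],[0,-0.0002,0.001],1],
    [[0,0,0],[0,-0.0002,0.0008],1]
  ]
}}

```text
clock: 16.18
tcp_pos: [0.5062, -0.1616, 0.088]
tool_rot: [2.578, 1.793, 0.003]
contact_force: [-1.5, 0.2, 7.9]
grip_width: 0.0006
```

```bash
python3 cf.py
```

```text
t 16.18 case xyz mm -38.8 0.6 88.0 F case -0.4 1.5 7.9 |F| 8.0 tilt toolxy [0.0011 0.0021] yaw 69.62 w 0.000550056006451792
```

Request:
{"name": "jog_arm", "arguments": {
  "steps": [
    [[0.0002,0,0],[0,-0.0003,0.0012],1],
    [[0.0002,0,0],[0.001,-0.0003,0.0012],1]
  ]
}}

```text
clock: 16.35
tcp_pos: [0.507, -0.1613, 0.0874]
tool_rot: [2.579, 1.793, 0.002]
contact_force: [-1.7, -3.1, 14.4]
grip_width: 0.0003
```

```bash
python3 cf.py
```

```text
t 16.35 case xyz mm -38.1 -0.0 87.4 F case -3.5 0.6 14.4 |F| 14.8 tilt toolxy [0.0008 0.0015] yaw 69.63 w 0.0003192386694300132
```

Now slide +x.

Request:
{"name": "jog_arm", "arguments": {
  "steps": [
    [[0.0001,0,0],[0.004,-0.0004,0.0012],1],
    [[0.0001,0,0],[0.006,-0.0004,0.0012],1],
    [[0.0001,0,0],[0.008,-0.0004,0.0011],1]
  ]
}}

```text
clock: 16.6
tcp_pos: [0.5129, -0.1494, 0.0873]
tool_rot: [2.577, 1.792, 0.002]
contact_force: [-7.4, -4.1, 15.3]
grip_width: 0.0004
```

```bash
python3 cf.py
```

```text
t 16.6 case xyz mm -25.0 -1.4 87.3 F case -6.4 5.5 15.3 |F| 17.5 tilt toolxy [-0.0009  0.0035] yaw 69.63 w 0.0004429502906569484
```

Request:
{"name": "jog_arm", "arguments": {
  "steps": [
    [[0.0002,0.0001,0],[0.009,-0.0003,0.0011],1],
    [[0.0002,0.0002,0],[0.009,-0.0003,0.0011],1],
    [[0.0001,0.0002,0],[0.009,-0.0003,0.0011],1],
    [[0.0001,0.0002,0],[0.009,-0.0003,0.0011],1]
  ]
}}

```text
clock: 16.93
tcp_pos: [0.5228, -0.123, 0.0871]
tool_rot: [-2.578, -1.794, -0.001]
contact_force: [-9.3, -2.7, 16.9]
grip_width: 0.0005
```

```bash
python3 cf.py; python3 look.py l10
```

```text
t 16.93 case xyz mm 3.3 -1.5 87.1 F case -5.8 7.7 16.9 |F| 19.5 tilt toolxy [0.0009 0.0003] yaw 69.66 w 0.0005104537438033152
```

View pics/l10.png

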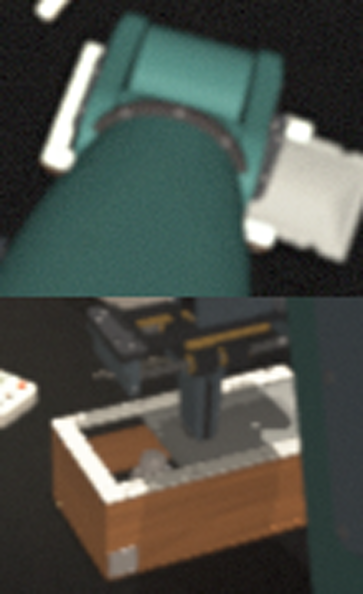

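Request:
{"name": "jog_arm", "arguments": {
  "steps": [
    [[0.0001,0,0],[0.009,0,0.0011],1],
    [[0.0001,0,0],[0.009,0,0.0011],1],
    [[0.0001,0.0001,0],[0.009,0,0.0011],1]
  ]
}}

```text
clock: 17.28
tcp_pos: [0.5312, -0.103, 0.0872]
tool_rot: [-2.578, -1.794, -0.0]
contact_force: [-6.3, -3.7, 16.7]
grip_width: 0.0004
```

```bash
python3 cf.py
```

```text
t 17.28 case xyz mm 24.9 -2.3 87.2 F case -5.7 4.6 16.7 |F| 18.2 tilt toolxy [ 0.0007 -0.0006] yaw 69.69 w 0.00035054881148193607
```

Request:
{"name": "jog_arm", "arguments": {
  "steps": [
    [[0.0001,0.0001,0],[0.009,0,0.0011],1],
    [[0.0001,0.0001,0],[0.009,-0.0002,0.0011],1],
    [[0.0001,0.0001,0],[0.009,-0.0002,0.0011],1]
  ]
}}

```text
clock: 17.53
tcp_pos: [0.539, -0.0829, 0.0871]
tool_rot: [-2.576, -1.794, 0.001]
contact_force: [-7.9, -3.5, 15.5]
grip_width: 0.0001
```

```bash
python3 cf.py
```

```text
t 17.53 case xyz mm 46.4 -2.7 87.1 F case -6.0 6.2 15.5 |F| 17.7 tilt toolxy [ 0.0008 -0.0023] yaw 69.72 w 7.16570894502399e-05
```

Request:
{"name": "jog_arm", "arguments": {
  "steps": [
    [[-0.0002,0,0],[0.008,0,0.0011],1],
    [[-0.0001,0,0],[0.007,-0.0001,0.0011],1],
    [[0,0,0],[0.005,-0.0001,0.0011],1]
  ]
}}

```text
clock: 17.78
tcp_pos: [0.5449, -0.0678, 0.0869]
tool_rot: [2.577, 1.797, -0.002]
contact_force: [-7.3, -3.6, 16.5]
grip_width: 0.0003
```

```bash
python3 cf.py
```

```text
t 17.78 case xyz mm 62.7 -2.9 86.9 F case -5.9 5.6 16.5 |F| 18.4 tilt toolxy [-0.0009 -0.0004] yaw 69.79 w 0.0002886422219202311
```

Request:
{"name": "jog_arm", "arguments": {
  "steps": [
    [[0,0,0],[0.004,0,0.0011],1],
    [[0,0,0],[0.003,0,0.0011],1]
  ]
}}

```text
clock: 17.95
tcp_pos: [0.5471, -0.0626, 0.0868]
tool_rot: [2.575, 1.798, -0.003]
contact_force: [-7.7, -3.7, 17.0]
grip_width: 0.0005
```

```bash
python3 cf.py
```

```text
t 17.95 case xyz mm 68.2 -3.1 86.8 F case -6.2 5.9 17.0 |F| 19.0 tilt toolxy [-0.0022 -0.0006] yaw 69.84 w 0.0004812844289847818
```

Request:
{"name": "jog_arm", "arguments": {
  "steps": [
    [[0,0.0002,0],[0.003,0,0.0011],1],
    [[0,0.0001,0],[0.003,0,0.0011],1]
  ]
}}

```text
clock: 18.12
tcp_pos: [0.5486, -0.0584, 0.0866]
tool_rot: [-2.575, -1.799, 0.003]
contact_force: [-7.0, -2.6, 18.3]
grip_width: 0.0007
```

```bash
python3 cf.py
```

```text
t 18.12 case xyz mm 72.8 -3.1 86.6 F case -4.9 5.7 18.3 |F| 19.8 tilt toolxy [-0.0014 -0.0014] yaw 69.88 w 0.0007147331865270347
```

Request:
{"name": "jog_arm", "arguments": {
  "steps": [
    [[0,0.0001,0],[0.003,0,0.001],1],
    [[0,0.0001,0],[0.002,0,0.001],1]
  ]
}}

```text
clock: 18.28
tcp_pos: [0.5509, -0.0553, 0.087]
tool_rot: [2.574, 1.8, -0.001]
contact_force: [-4.5, -4.5, 14.5]
grip_width: 0.0005
```

```bash
python3 cf.py; python3 look.py l11
```

```text
t 18.28 case xyz mm 76.5 -4.1 87.0 F case -5.8 2.7 14.5 |F| 15.8 tilt toolxy [-0.0012  0.0001] yaw 69.93 w 0.00045989529260543336
```

View pics/l11.png

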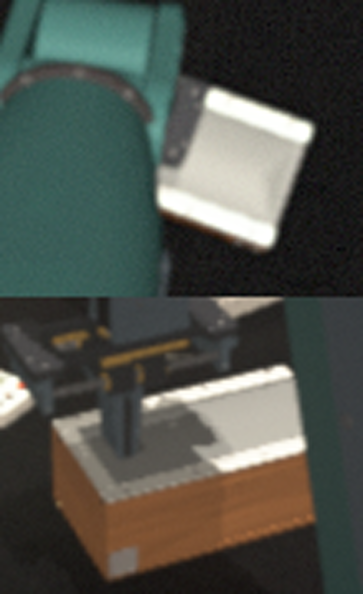

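Request:
{"name": "jog_arm", "arguments": {
  "steps": [
    [[0,0,0],[0,0,-0.003],1],
    [[0,0,0],[0,0,-0.015],1],
    [[0,0,0],[0,0,-0.04],1],
    [[0,0,0],[0,0,-0.04],1],
    [[0,0,0],[0.03,-0.02,-0.02],1]
  ]
}}

```text
clock: 18.8
tcp_pos: [0.543, -0.0288, 0.1837]
tool_rot: [-2.574, -1.796, 0.008]
contact_force: [0.3, 0.4, 0.1]
grip_width: 0.0006
```

Request:
{"name": "jog_arm", "arguments": {
  "steps": [
    [[0,0,0],[0.045,-0.02,0],1],
    [[0,0,0],[0.045,-0.02,0],1],
    [[0,0,0],[0.045,-0.02,0],1],
    [[0,0,0],[0.045,-0.02,0],1],
    [[0,0,0],[0.03,-0.01,0],1]
  ]
}}

```text
clock: 19.22
tcp_pos: [0.5349, 0.1595, 0.1941]
tool_rot: [2.579, 1.788, 0.008]
contact_force: [0.8, -0.7, 0.8]
grip_width: 0.0001
```

```bash
python3 cf.py; python3 - <<'E'
from h import *
T=camera("top")[:,:,::-1];S=camera("scene")[:,:,::-1]
cv2.imwrite("pics/t12.png",T);cv2.imwrite("pics/s12.png",S)
t0=cv2.imread("pics/top0.png")
f=lambda i:cv2.resize(i[165:245,225:325],None,fx=4,fy=4,interpolation=cv2.INTER_CUBIC)
cv2.imwrite("pics/cmp.png",np.hstack([f(t0),f(T)]))
# -x edge
C=np.array([.5203,-.1255]);a=np.radians(69.55);ex=np.array([np.cos(a),np.sin(a)]);ey=np.array([-ex[1],ex[0]])
for im in(t0,T):
    g=cv2.cvtColor(im,cv2.COLOR_BGR2GRAY).astype(np.float32)
    for Y in(-25,0,25):
        xs=np.arange(-.14,-.09,.0005);uv=np.array([px("top",[*(C+x*ex+Y/1e3*ey),.083]) for x in xs]).astype(np.float32)
        v=cv2.remap(g,uv[:,:1],uv[:,1:],cv2.INTER_CUBIC)[:,0]
        i=np.where(v>80)[0][0];print(Y,round(xs[i]*1e3,1),end=' | ')
    # patch darkness centroid
    sx=np.arange(.04,.095,.001);sy=np.arange(-.025,.0251,.001)
    G=np.array([[px("top",[*(C+x*ex+y*ey),.086]) for y in sy] for x in sx]).astype(np.float32)
    v=cv2.remap(g,G[:,:,0],G[:,:,1],cv2.INTER_CUBIC);w=np.clip(np.median(v)-12-v,0,None)
    print("patch",(w.sum(1)@sx/w.sum()*1e3).round(1),(w.sum(0)@sy/w.sum()*1e3).round(1))
E
```

```text
t 19.22 case xyz mm 272.2 85.9 194.1 F case -0.4 -1.0 0.8 |F| 1.3 tilt toolxy [0.0026 0.0057] yaw 69.45 w 0.00010105434045662638
-25 -117.5 | 0 -118.0 | 25 -118.0 | patch 72.7 -2.8
-25 -117.5 | 0 -117.0 | 25 -117.0 | patch 72.6 -1.9
```

View pics/cmp.png

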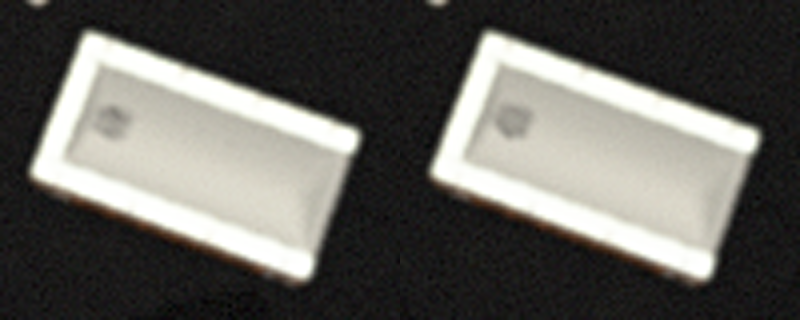

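View pics/s12.png

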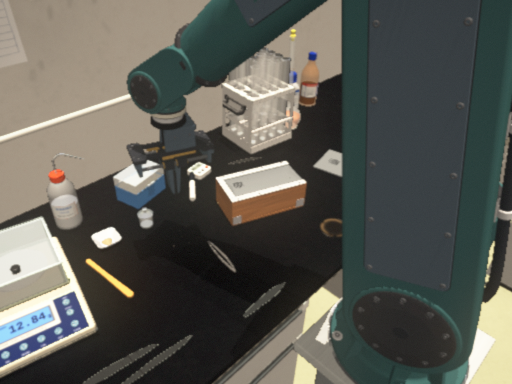

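Request:
{"name": "jog_arm", "arguments": {
  "steps": [
    [[0,0,0],[0,0,0],1],
    [[0,0,0],[0,0,0],1],
    [[0,0,0],[0,0,0],1]
  ]
}}

```text
clock: 19.57
tcp_pos: [0.5352, 0.1594, 0.1951]
tool_rot: [2.576, 1.793, 0.009]
contact_force: [-1.0, 1.0, 1.1]
grip_width: 0.0004
```

```bash
python3 -c "
from rig import order
print(order.job_done())"
```

```text
the job is handed in; nothing more can be done
None
```

The 500 g weight is back in its pocket and the lid is shut. I handed the job in at about 20 s of the 72 s allowed; it reports no verdict. I slid the lid open about 110 mm, set the weight down, and slid the lid shut again.

- **Pressing force:** The wrist readings were about 14–18 N vertical while the lid moved, with the total force never above 20 N. I only got a reading at the end of each move call, so brief peaks between readings were not seen.
- **Weight:** It touched down with the tool at 35 mm, exactly the height expected for the pocket floor. The last view before closing showed it upright in the pocket, with the knob within about 1 pixel of its expected place. The lid then passed over it without a jump in force.
- **Lid:** In the final picture its free end and patch are within about 1 mm of their positions before the start, so it is back home. The catch clicking in was inferred from that position and a small drop in force at the end. I did not test it by pulling.
- **Rest of the bench:** The bystanders look unmoved in the last picture, by eye only, and the arm stands clear of everything.
- **One disagreement:** The scene-camera estimates of the held weight were about 4–6 mm off along the line of sight, in opposite directions. I relied on the contact height and the top-view estimate, and it seated without touching the rim.

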